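# Set a mended tile against its row with a spacer and hold it pressed

## Task

Take the loose terracotta tile from the desk, turn it so that its straight sound edge faces the two fixed tile pieces on the mounting board, and lay it flat on the board, centred on the joint between them, leaving a gap of about 7 mm to the longer piece, too narrow for the spacer. Then slide the standing wooden spacer upright down into the gap in front of the shorter piece, where it is wide enough, and last push the tile up square until it is flush against the longer piece and pinches the spacer against the shorter one. Finish while still pressing the tile firmly (about 10 N) with the gripper, without letting go, and leave the other things on the desk alone.

Things in the scene. Friction and masses are not known exactly. Their poses are not given: they have to be found in the camera images.
- jig: Mounting board, fixed: plywood 220 x 200 mm, 10 mm thick, with an aluminium rail 16 mm thick standing 30 mm above the desk along its whole +x edge. Origin at the centre of the underside, on the desk; x points from the open side (towards the robot, roughly) to the rail, y along the rail, z up. The rail's inner face is at x = +90 mm. The loose tile is laid on the open part and pushed in +x.
- row (a point): Point on the board's upper surface at x = +40 mm, y = 0 of the mounting board (z = 10 mm): in the plane of the longer fixed piece's front edge, level with the 2 mm joint between the two pieces. Axes as the board's.
- long_piece: Longer fixed tile piece, terracotta, 50 mm deep (x) x 50 mm wide (y) x 16 mm high, its back against the rail. Origin at the middle of its back edge, on the board's upper surface; axes as the board's, so its front edge is at x = -50 mm and it spans y -25 to +25 mm. It is on the left or the right of the joint, the shorter piece on the other side.
- short_piece: Shorter fixed tile piece, terracotta, 38 mm deep (x) x 50 mm wide (y) x 16 mm high, its back against the rail. Origin at the middle of its back edge, on the board's upper surface; axes as the board's, so its front edge is at x = -38 mm, 12 mm further back than the longer piece's. It spans y -25 to +25 mm; its origin is 26 mm to one side of the joint.
- tile: Loose terracotta tile, 84 (x) x 62 (y) x 18 mm thick, about 0.2 kg, relief up. Origin at the centre of the underside; z up. The edge at x = +42 mm is straight and sound, with a low ridge on top along it; at the other end (x = -42 mm) the +y corner is broken away, 20 mm in x by 16 mm in y. Grip it across the 62 mm. It starts on the desk, sound edge roughly to the robot's left.
- tile_edge (a point): Middle of the loose tile's sound edge, at its underside (x = +42 mm, y = 0, z = 0 of the tile). Axes as the tile's.
- spacer: Wooden spacer, loose, standing upright: 13 mm thick (x) x 20 mm wide (y) x 46 mm high, 30 g. Origin at the centre of the underside; z up. Its thickness goes between tile and shorter piece (1 mm more than their step, so it is pinched first), its width along the edge; it stands taller than the tiles so that its upper part can be gripped.
- wedge: Bystander: small stepped wooden wedge, 48 x 18 mm, 14 mm high, lying on the desk between board and spacer. Origin at the centre of the underside.
- brush: Bystander: flat brush lying on the desk to the robot's left.
- spatula: Bystander: spatula lying on the desk to the robot's left, beside the brush.
- tweezers: Bystander: steel tweezers, about 120 mm long, 5 mm high, lying on the desk.
- mug: Bystander: white mug, 85 mm high, standing on the right.
- jar: Bystander: jar with lid, 75 mm high, standing on the right.
Not all that is in view belongs to the job. Leave any green look-alike of the spacer alone. What is shaped like the tile but blue is not meant.

How it is judged:
By the outcome, as a careful person would: the job done as asked, in the order asked, and still so for the second after the job is handed in, while the arm keeps its last pose, push and grip.
It also fails if it takes over 69 s, if anything falls off the work surface, if the arm or the gripper's body presses on something with over 40 N, if the wrist force passes 120 N, or if a joint passes its speed limit or range.

## Robot

A 6-joint arm with a two-finger parallel gripper is mounted at the origin on the work surface. World frame = base frame: x ahead of the robot, y to its left, z up, the work surface at z = 0. Lengths are in m, angles in rad, forces in N, time in s.
With the tool pointing down it reaches from about 0.375 to 0.9 m from the base axis. Payload 3.1 kg.
Tool frame: the origin (TCP) lies at the very end of the fingers, on their centre line; the grasp point (between the pads) lies 19 mm behind it (hold_point_z is the distance from the TCP to the grasp point, in m); z points along the fingers, x is the direction in which the jaws open and shut, and the axes are right-handed (so a half turn about z gives the same grasp; the last joint's range is limited). The gripper opens to 87 mm and grips with 3 to 60 N. Pads are 19 mm wide; open, the fingers measure 117 mm over their backs; the gripper's body (75 mm by 190 mm) begins 51 mm behind the grasp point.
Start: joints at [1.04, 0.527, 1.433, -0, 1.181, -0.178], TCP at [0.216, 0.586, 0.223] pointing down, gripper open.
Joint ranges: [-3.08, 3.08], [-0.75, 2.2], [0.22, 2.44], [-1.43, 4.57], [0, 2.65], [-2.85, 2.85]. Speed limits (rad/s): [2.79, 2.79, 3.14, 3.14, 3.14, 3.14].

## Interface

Orientations are given as a unit quaternion [x, y, z, w].
In Python, from rig import * gives the robot as it stands.
- The arm moves only by the tool carry_out, never from a script. Its argument "deltas" is a list of rows, each a list of 7 numbers: the closure, from -1 (fully open) to 1 (shut), then the shift along the tool's x, y, z in units of 25 mm (1.0 is 25 mm), then the turn, a rotation vector about the tool's x, y, z in degrees. In form: [[jaw, x, y, z, rx, ry, rz], ...]. A call has 1 to 8 rows; each row is the pose to reach, as a shift and turn from the pose commanded when the call began, along the tool's axes at that moment; what a row does not reach only later rows make up. A row lasts 1/10 s, in which the tool goes at most 50 mm and 8.59 degrees, less where a joint would pass 70% of its speed; a pose out of reach is approached as far as the arm can. A call with a gripper value outside its range is refused whole. The fingers move at their own pace and stop on an object; "force" is the grip in N (left out, the last holds). Time passes only in rows, so rows that repeat a pose let the fingers close. It gives the time, the measured TCP pose, the force and the opening at its end, in the units of the state.
- get_obs(): the state, without advancing time (a new reading comes with each control period).
- camera(name): name is "side" or "top" or "wrist"; returns (picture, depth): 480x640x3 uint8, red, green, blue; 480x640 float32, m along the optical axis (not along the pixel's ray), 0 where there is no reading.
- camera_info(name): a dict with "mtx" (3x3 intrinsics, pixels), "origin" and "rotation" of the camera in the world. Camera axes: x right, y down, z forward; pixel columns grow to the right and rows downward; lengths in m; the calibration is good to about 2 mm. The wrist camera is an equidistant fisheye: a pixel r from the principal point sees the ray r / f radians off the axis. A picture is of the moment at which its call begins: read the wrist's pose just before it. camera_info takes no time and is no camera call; for the wrist camera it gives the pose at the moment of the call.
- hand_in(): hands the job in, once; it reports no verdict.
Trained networks look in the newest picture that a camera, given by its name, has taken for a name from the list of things; names that differ only in an ending like _2 or _b are one class to them, and where a whole thing is asked for, a point or a joint stands for the part that bears it (a point fixed in the world has none). Each returns a list of dicts, best first, with "score" (0 to 1); they miss things now and then, are a little off and sometimes report something else, mostly with a low value. They report only what shows in the picture. A call takes as long as a camera call. They do not tell look-alikes from the thing itself.
- spot_in(camera, target): "pixel" ([row, column] in pixels, amid what is visible of it).
The state is a dict: "time": time; "q": joint angles; "joint_velocities": joint speeds; "joint_torque": joint torques, N m; "position": TCP position; "tool_rot": TCP orientation; "ft_force": force on the tool from outside, world axes, zero at the start; "moment": the same for the moment, N m; "grip_width": finger opening in m.
Only numpy, scipy, OpenCV 4.12 (cv2) and the standard library are available. Lean on these libraries where they do the work, as an engineer would, in place of code of your own. Each camera call takes 0.05 s, during which the arm holds its last target.

## Working session

There is one attempt and no reset: what is moved stays moved. The work goes in short steps, Python scripts to look and compute and a tool call to move; the robot and the scene stay as the last step left them, time stands still between calls to the robot, and variables do not carry over. Pictures are saved under pics/ and viewed, and the job is handed in when it is done.

Besides the shell and the picture viewer there is one more tool, called after ">>>" as a command line: name --pt "numbers of a row" for each row, then --argument value for the rest. carry_out: Moves the arm, as the interface text tells. Its arguments: {"type":"object","properties":{"deltas":{"type":"array"},"force":{"type":"number"}},"required":["deltas"]}

```bash
ls; mkdir -p pics
python3 - <<'E'
from rig import *
import cv2
print(get_obs())
for n in ("top","side","wrist"):
    p,d=camera(n); cv2.imwrite(f"pics/{n}0.png",p[:,:,::-1]); 
    i=camera_info(n); print(n,i)
    import numpy as np; np.savez(f"{n}0.npz",p=p,d=d,**{k:np.array(v) for k,v in i.items() if k in("mtx","origin","rotation")})
    for t in ("tile","spacer","jig","long_piece","short_piece","wedge"):
        print(t,[(r["pixel"],round(r["score"],2)) for r in spot_in(n,t)])
print(get_obs()["time"])
E
```

```text
pics
{'time': 0.0, 'q': array([ 1.03952646e+00,  5.28464946e-01,  1.43391452e+00, -2.02879251e-05,
        1.18139829e+00, -1.78482975e-01]), 'joint_velocities': array([6.89612567e-06, 1.34563039e-03, 8.03540361e-04, 1.41605254e-03,
       3.71903160e-04, 8.64241482e-05]), 'joint_torque': array([-3.12211869e-04, -4.40043640e+01, -1.76595908e+01,  6.34004991e-02,
        5.80443267e-02, -1.49971606e-04]), 'position': array([0.21553229, 0.58587009, 0.22156851]), 'tool_rot': array([ 8.20215079e-01,  5.72054220e-01, -9.88935814e-04,  4.64493676e-04]), 'ft_force': array([-0.61307581,  0.09367924,  0.2889841 ]), 'moment': array([ 0.01002241,  0.00615024, -0.03389277]), 'grip_width': 0.08698792069581623}
top {'mtx': array([[528.0565514 ,   0.        , 324.58505471],
       [  0.        , 528.0565514 , 238.92464669],
       [  0.        ,   0.        ,   1.        ]]), 'origin': array([0.33106375, 0.02633162, 1.2612513 ]), 'rotation': array([ 0.71350197, -0.69623984,  0.06149295, -0.04882261])}
tile [([257.2, 224.0], 0.96), ([321.2, 224.9], 0.91)]
spacer [([168.4, 266.0], 0.52), ([218.1, 266
[... 487 characters left out ...]
.4843563 ,  0.0447982 ])}
tile [([337.8, 324.2], 0.82), ([347.9, 414.7], 0.58)]
spacer [([290.0, 253.1], 0.75), ([284.9, 223.6], 0.5), ([287.3, 287.4], 0.49)]
jig [([218.9, 337.3], 0.97)]
long_piece [([210.9, 305.0], 0.89), ([337.8, 322.2], 0.29)]
short_piece [([197.3, 307.9], 0.47)]
wedge [([277.8, 301.1], 0.43), ([199.9, 305.9], 0.29)]
wrist {'mtx': array([[371.64829954,   0.        , 321.38104141],
       [  0.        , 371.64829954, 234.18905604],
       [  0.        ,   0.        ,   1.        ]]), 'origin': array([0.14581941, 0.61366743, 0.38624294]), 'rotation': array([0.8121838 , 0.56685768, 0.07857835, 0.11338116])}
tile []
spacer []
jig []
long_piece []
short_piece []
wedge []
1.05
```

View pics/top0.png

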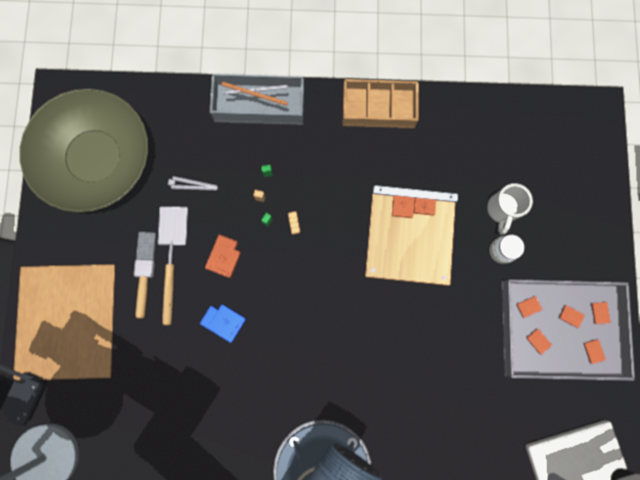

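View pics/side0.png

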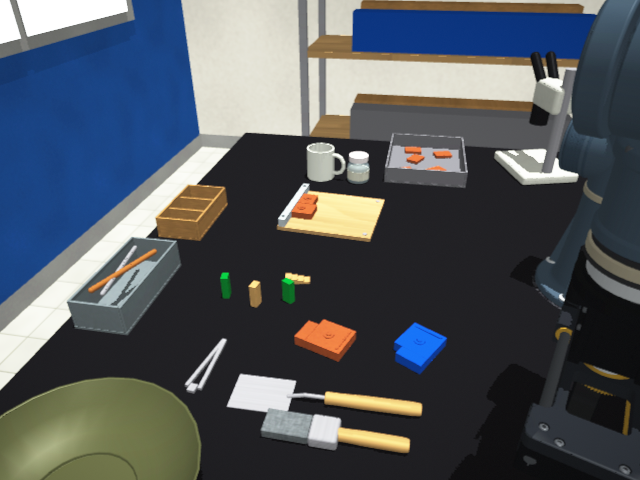

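Run:
```python
import cv2
p=cv2.imread('pics/top0.png')
c=cv2.resize(p[140:350,190:310],None,fx=4,fy=4,interpolation=cv2.INTER_CUBIC)[:,:]
cv2.imwrite('pics/c1.png',cv2.resize(p[150:345,195:305],None,fx=3,fy=3,interpolation=cv2.INTER_CUBIC))
cv2.imwrite('pics/c2.png',cv2.resize(p[170:310,330:480],None,fx=4,fy=4,interpolation=cv2.INTER_CUBIC))
```

```text
(no output)
```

View pics/c1.png

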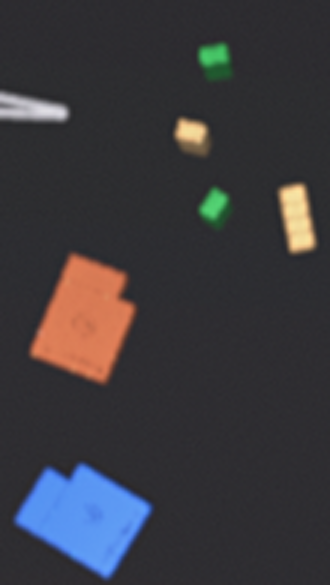

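View pics/c2.png

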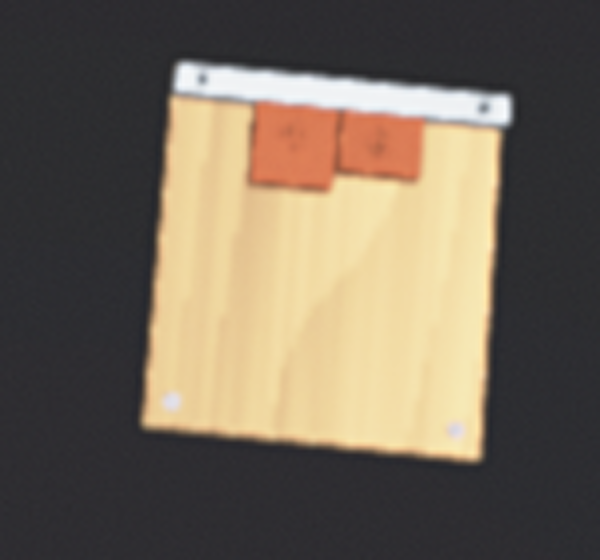

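Candidates in the top picture:
- **Tile:** the terracotta one at (257,224). The blue one at (321,225) is a look-alike, and the small pieces in the tray aren't the tile.
- **Spacer:** the wooden block at (196,258). The green blocks at (168,266) and (218,266) are look-alikes.

The crop confirms both. The tile's chip is at the upper right, so its sound edge is at the lower left. The longer fixed piece is on the left of the joint.

```bash
cat > h.py <<'E'
import numpy as np, cv2, json
from scipy.spatial.transform import Rotation as R
def load(f):
    z=np.load(f); return z['p'],z['d'],dict(mtx=z['mtx'],origin=z['origin'],rotation=z['rotation'])
def ray(info,uv,fish=False):
    uv=np.atleast_2d(uv).astype(float); K=info['mtx']
    a=np.c_[(uv[:,0]-K[0,2])/K[0,0],(uv[:,1]-K[1,2])/K[1,1]]
    if fish:
        th=np.linalg.norm(a,axis=1,keepdims=True)+1e-12
        v=np.c_[np.sin(th)*a/th,np.cos(th)]
    else: v=np.c_[a,np.ones(len(a))]
    return R.from_quat(info['rotation']).apply(v)
def plane(info,uv,z,fish=False):
    v=ray(info,uv,fish); o=info['origin']
    return o+v*((z-o[2])/v[:,2])[:,None]
def project(info,X,fish=False):
    c=R.from_quat(info['rotation']).inv().apply(np.atleast_2d(X)-info['origin']); K=info['mtx']
    if fish:
        r=np.linalg.norm(c[:,:2],axis=1); th=np.arctan2(r,c[:,2]); a=c[:,:2]/(r[:,None]+1e-12)*th[:,None]
    else: a=c[:,:2]/c[:,2:]
    return np.c_[a[:,0]*K[0,0]+K[0,2],a[:,1]*K[1,1]+K[1,2]]
E
python3 - <<'E'
from h import *
p,d,i=load('top0.npz')
hsv=cv2.cvtColor(p,cv2.COLOR_RGB2HSV)
def pts(mask,z0):
    n,l,s,c=cv2.connectedComponentsWithStats(mask.astype(np.uint8))
    for k in range(1,n):
        if s[k,4]<25: continue
        cs,_=cv2.findContours((l==k).astype(np.uint8),cv2.RETR_EXTERNAL,cv2.CHAIN_APPROX_NONE)
        uv=cs[0][:,0,:]; W=plane(i,uv,z0)
        dd=d[l==k]; vv,uu=np.nonzero(l==k)
        Z=(i['origin']+ray(i,np.c_[uu,vv])*dd[:,None])[:,2]
        r=cv2.minAreaRect((W[:,:2]*1000).astype(np.float32))
        print(c[k].round(1),s[k,4],'rect mm',np.round(r[0],1),np.round(r[1],1),round(r[2],1),'z med',np.median(Z).round(4), np.percentile(Z,95).round(4))
H,S,V=hsv[...,0].astype(int),hsv[...,1],hsv[...,2]
print('red');pts(((H<11))&(S>140)&(V>110),0.018)
print('wood');m=((H>11)&(H<25)&(S>60)&(V>120)); m[:, :240]=0; m[:150]=0; pts(m,0.01)
print('camx,y',ray(i,[[325,239],[335,239],[325,249]]))
E
```

```text
red
[412.1 206.2] 691 rect mm [ 609.8 -206.6] [100.3  47.5] 85.7 z med 0.027 0.0311
[223.2 256.3] 917 rect mm [480.8 242.7] [64.5 85.4] 70.6 z med 0.0184 0.0226
[528.8 306.6] 259 rect mm [ 378.4 -478.2] [31.2 45.8] 24.8 z med 0.0164 0.0204
[600.5 312.6] 264 rect mm [ 368.4 -648. ] [44.1 32.9] 6.2 z med 0.0161 0.0202
[571.2 316. ] 267 rect mm [ 358.6 -577.9] [46.4 31.6] 61.7 z med 0.016 0.0203
[538.6 341. ] 269 rect mm [ 299.4 -498.2] [46.3 32. ] 39.6 z med 0.0164 0.0199
[594.2 351.1] 282 rect mm [ 279.2 -627.8] [45.9 32.6] 16.2 z med 0.0162 0.0206
wood
[258.2 194. ] 80 rect mm [634.4 170.1] [19.9 24.2] 1.6 z med 0.0434 0.0487
[410.2 243. ] 6294 rect mm [ 534.  -200.6] [204.  204.1] 85.6 z med 0.0107 0.015
[293.6 222.2] 201 rect mm [567.1  81.5] [54.8 21.7] 13.0 z med 0.0079 0.0162
camx,y [[ 0.15561228 -0.01674674 -0.98767657]
 [ 0.15604665 -0.03567542 -0.98730225]
 [ 0.13691102 -0.01723405 -0.9906175 ]]
```

```bash
cat >> h.py <<'E'
def goto(obs,xy,z,yaw_deg):
    """shift in tool units & yaw turn about tool z from current measured pose"""
    Rt=R.from_quat(obs['tool_rot']); p=obs['position']
    t=np.array([xy[0],xy[1],z])
    s=Rt.inv().apply(t-p)/0.025
    y=np.radians(yaw_deg); D=R.from_matrix(np.array([[np.cos(y),np.sin(y),0],[np.sin(y),-np.cos(y),0],[0,0,-1.]]))
    rv=np.degrees((Rt.inv()*D).as_rotvec())
    print('shift',s.round(3),'turn',rv.round(2),'yaw now',round(np.degrees(np.arctan2(Rt.as_matrix()[1,0],Rt.as_matrix()[0,0])),2),'pos',p.round(4),'t',obs['time'],'F',obs['ft_force'].round(1),'g',round(obs['grip_width'],4))
def snap(name,tag):
    from rig import camera,camera_info,get_obs
    i=camera_info(name); p,d=camera(name)
    np.savez(f'{tag}.npz',p=p,d=d,mtx=i['mtx'],origin=i['origin'],rotation=i['rotation'])
    cv2.imwrite(f'pics/{tag}.png',p[:,:,::-1]); return p,d,i
E
python3 - <<'E'
from h import *; from rig import *
goto(get_obs(),(0.475,0.235),0.13,70)
E
```

```text
shift [-9.612 14.584  3.702] turn [-0.    0.   -0.21] yaw now 69.79 pos [0.2159 0.5865 0.2226] t 1.05 F [-0.3 -0.   0.1] g 0.0869
```

>>> carry_out --pt "-1 -2.4 3.6 0.9 0 0 0" --pt "-1 -4.8 7.3 1.8 0 0 0" --pt "-1 -7.2 10.9 2.8 0 0 0" --pt "-1 -9.6 14.6 3.7 0 0 0" --pt "-1 -9.6 14.6 3.7 0 0 0" --pt "-1 -9.6 14.6 3.7 0 0 0" --pt "-1 -9.6 14.6 3.7 0 0 0" --pt "-1 -9.6 14.6 3.7 0 0 0"

```text
time: 1.85
position: [0.4497, 0.2702, 0.1396]
tool_rot: [0.82, 0.572, 0.0, 0.0]
ft_force: [1.1, 0.1, 0.2]
grip_width: 0.087
```

>>> carry_out --pt "-1 0 0 0 0 0 0" --pt "-1 0 0 0 0 0 0" --pt "-1 0 0 0 0 0 0"

```text
time: 2.15
position: [0.4478, 0.2724, 0.1399]
tool_rot: [0.82, 0.572, -0.0, -0.0]
ft_force: [-0.3, -0.1, -0.2]
grip_width: 0.0872
```

Run:
```python
from h import *; from rig import *
o=get_obs(); goto(o,(0.48,0.243),0.13,70)
p,d,i=snap('wrist','w1')
print(np.abs(get_obs()['joint_velocities']).max())
print(spot_in('wrist','tile'))
hsv=cv2.cvtColor(p,cv2.COLOR_RGB2HSV);H,S,V=[hsv[...,k].astype(int) for k in range(3)]
m=((H<11)&(S>140)&(V>80)).astype(np.uint8)
cs,_=cv2.findContours(m,cv2.RETR_EXTERNAL,cv2.CHAIN_APPROX_NONE)
for c in cs:
    if cv2.contourArea(c)<800: continue
    W=plane(i,c[:,0,:],0.018,True); r=cv2.minAreaRect((W[:,:2]*1000).astype(np.float32)); print(cv2.contourArea(c),r,c[:,0].min(0),c[:,0].max(0))
```

```text
shift [-0.659  1.614  0.395] turn [-0.03 -0.01 -0.18] yaw now 69.82 pos [0.4478 0.2724 0.1399] t 2.15 F [-0.3 -0.1 -0.2] g 0.0872
0.014668991672324347
[{'pixel': [262.6, 303.6], 'score': 0.97}, {'pixel': [98.7, 227.7], 'score': 0.71}]
6072.5 ((475.9438171386719, 247.746337890625), (61.431339263916016, 78.76783752441406), 70.84281921386719) [265 221] [341 310]
```

View pics/w1.png

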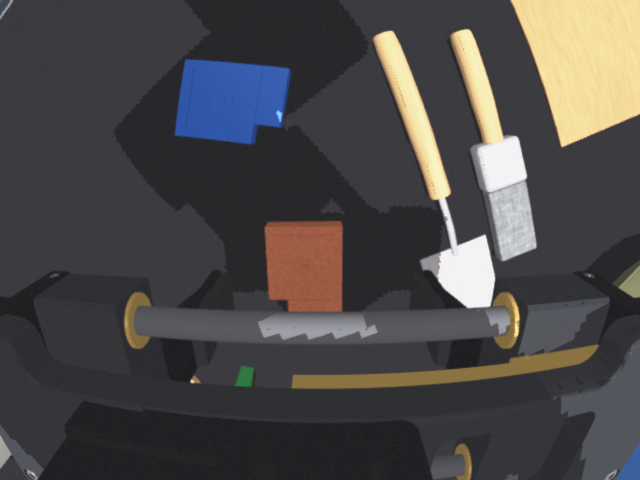

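Run:
```python
from h import *
p,d,i=load('w1.npz')
c=cv2.resize(p[205:330,245:365,::-1],None,fx=5,fy=5,interpolation=cv2.INTER_CUBIC); cv2.imwrite('pics/w1c.png',c)
print(i['origin'])
for z,uv in ((0.0,[[266,222.5],[341.5,221.5]]),(0.018,[[266,228],[342,227.5]]),(0.018,[[342,250],[342,300],[266.5,250],[268,295]])):
    W=plane(i,uv,z,True);print(W.round(4).tolist())
```

```text
[0.37776012 0.29947345 0.30358781]
[[0.4327, 0.229, 0.0], [0.4539, 0.2893, 0.0]]
[[0.4336, 0.2315, 0.018], [0.4542, 0.2887, 0.018]]
[[0.472, 0.2825, 0.018], [0.5144, 0.2678, 0.018], [0.4509, 0.2247, 0.018], [0.4886, 0.2101, 0.018]]
```

View pics/w1c.png

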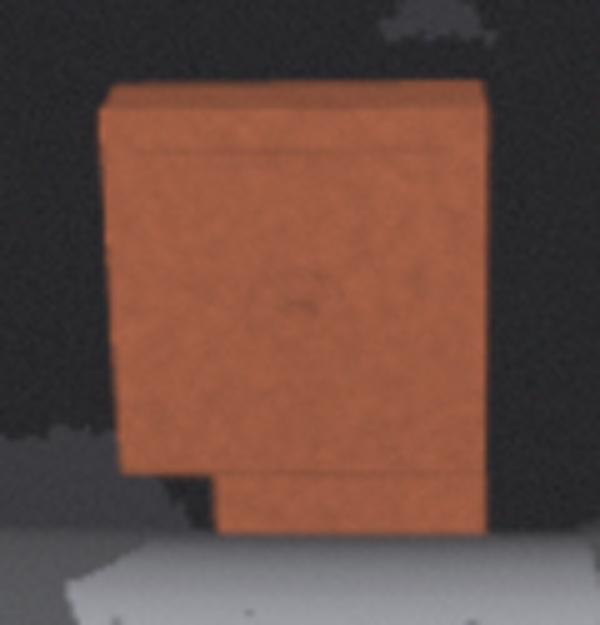

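Run:
```python
from h import *; from rig import *
o=get_obs(); goto(o,(0.482,0.2445),0.06,70.6);goto(o,(0.482,0.2445),0.004,70.6)
```

```text
shift [-0.598  1.687  3.202] turn [ 0.   -0.02 -0.68] yaw now 69.92 pos [0.4475 0.273  0.1401] t 2.25 F [0.5 0.  0.2] g 0.0868
shift [-0.599  1.686  5.442] turn [ 0.   -0.02 -0.68] yaw now 69.92 pos [0.4475 0.273  0.1401] t 2.25 F [0.5 0.  0.2] g 0.0868
```

>>> carry_out --pt "-1 -0.3 0.85 1.0 0 0 0" --pt "-1 -0.6 1.69 2.2 0 0 -0.7" --pt "-1 -0.6 1.69 3.0 0 0 -0.7" --pt "-1 -0.6 1.69 3.8 0 0 -0.7" --pt "-1 -0.6 1.69 4.6 0 0 -0.7" --pt "-1 -0.6 1.69 5.1 0 0 -0.7" --pt "-1 -0.6 1.69 5.4 0 0 -0.7" --pt "-1 -0.6 1.69 5.4 0 0 -0.7"

```text
time: 3.05
position: [0.4822, 0.2437, 0.0042]
tool_rot: [0.816, 0.578, -0.001, -0.0]
ft_force: [-0.7, 0.0, 0.2]
grip_width: 0.0872
```

Run:
```python
from h import *; from rig import *
o=get_obs(); goto(o,(0.482,0.2445),0.004,70.6)
snap('side','s1')
```

```text
shift [ 0.029 -0.019  0.008] turn [-0.06  0.04 -0.04] yaw now 70.56 pos [0.4822 0.2437 0.0042] t 3.05 F [-0.7  0.   0.2] g 0.0872
```

View pics/s1.png

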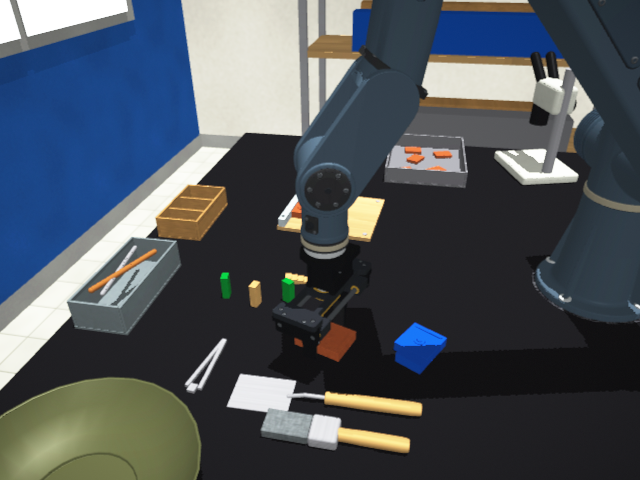

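The gripper straddles the tile around (338,335), clear of the spatula and the green block. Next I close and lift.

>>> carry_out --pt "1 0 0 0 0 0 0" --pt "1 0 0 0 0 0 0" --pt "1 0 0 0 0 0 0" --pt "1 0 0 0 0 0 0" --pt "1 0 0 0 0 0 0" --pt "1 0 0 0 0 0 0" --force 30

```text
time: 3.7
position: [0.4834, 0.2432, 0.0052]
tool_rot: [0.817, 0.577, 0.001, 0.0]
ft_force: [-0.0, 1.2, 4.6]
grip_width: 0.0615
```

>>> carry_out --pt "1 0 0 -0.4 0 0 0" --pt "1 0 0 -1.2 0 0 0" --pt "1 0 0 -2.4 0 0 0" --pt "1 0 0 -3.6 0 0 0" --pt "1 0 0 -4.8 0 0 0" --pt "1 0 0 -4.8 0 0 0"

```text
time: 4.3
position: [0.4851, 0.2437, 0.1284]
tool_rot: [0.817, 0.577, 0.004, 0.001]
ft_force: [1.4, -0.0, -2.4]
grip_width: 0.0619
```

Run:
```python
from h import *; from rig import *
o=get_obs(); goto(o,(0.482,0.2445),0.124,70.6)
snap('wrist','w2')
p,d,i=load('top0.npz')
# board pose from top: corners of pieces & board
hsv=cv2.cvtColor(p,cv2.COLOR_RGB2HSV);H,S,V=[hsv[...,k].astype(int) for k in range(3)]
m=((H>11)&(H<25)&(S>60)&(V>120)); m[:,:340]=0;m[:,470:]=0;m[:180]=0
n,l,s,c=cv2.connectedComponentsWithStats(m.astype(np.uint8)); k=1+np.argmax(s[1:,4])
vv,uu=np.nonzero(l==k); W=plane(i,np.c_[uu,vv],0.01)
print(plane(i,[[367,277],[450,285]],0.01).round(4), plane(i,[[374,187],[458,195]],0.03).round(4))
```

```text
shift [-0.011 -0.13   0.177] turn [ 0.36 -0.24 -0.1 ] yaw now 70.5 pos [0.4851 0.2437 0.1284] t 4.3 F [ 1.4 -0.  -2.4] g 0.0619
[[ 0.4394 -0.0967  0.01  ]
 [ 0.4253 -0.2946  0.01  ]] [[ 0.6545 -0.1094  0.03  ]
 [ 0.6404 -0.3118  0.03  ]]
```

View pics/w2.png

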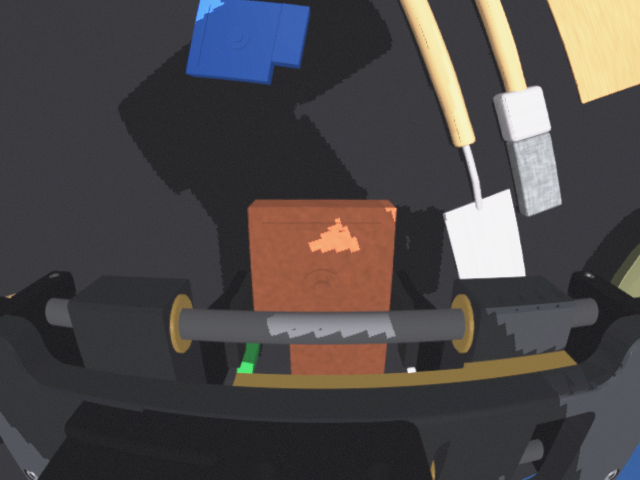

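Run:
```python
from h import *; from rig import *
o=get_obs()
for xy,y in (((0.495,0.09),10),((.505,-.06),-50),((.515,-.2015),-94.05)): goto(o,xy,.124,y)
from scipy.spatial.transform import Rotation as R
def st(p,yaw,q):
    y=np.radians(yaw); D=R.from_matrix(np.array([[np.cos(y),np.sin(y),0],[np.sin(y),-np.cos(y),0],[0,0,-1.]]))
    print(D.inv().apply(np.array(q)-p)/.025)
st(np.array([.495,.09,.124]),10,[.505,-.06,.124]); st(np.array([.505,-.06,.124]),-50,[.515,-.2015,.124])
# sound edge in tool frame
p,d,i=load('w2.npz')
c=cv2.resize(p[180:310,235:410,::-1],None,fx=4.5,fy=4.5,interpolation=cv2.INTER_CUBIC); cv2.imwrite('pics/w2c.png',c)
```

```text
shift [-5.629  2.469  0.096] turn [ 0.11 -0.21 60.49] yaw now 70.49 pos [0.4838 0.2433 0.1265] t 4.35 F [-1.   0.4 -2.3] g 0.0614
shift [-11.151   4.85    0.093] turn [-1.0000e-02 -2.7000e-01  1.2049e+02] yaw now 70.49 pos [0.4838 0.2433 0.1265] t 4.35 F [-1.   0.4 -2.3] g 0.0614
shift [-16.353   7.117   0.089] turn [-1.3000e-01 -3.0000e-01  1.6454e+02] yaw now 70.49 pos [0.4838 0.2433 0.1265] t 4.35 F [-1.   0.4 -2.3] g 0.0614
[-0.64796596  5.97830579  0.        ]
[4.59292659 3.33176009 0.        ]
```

View pics/w2c.png

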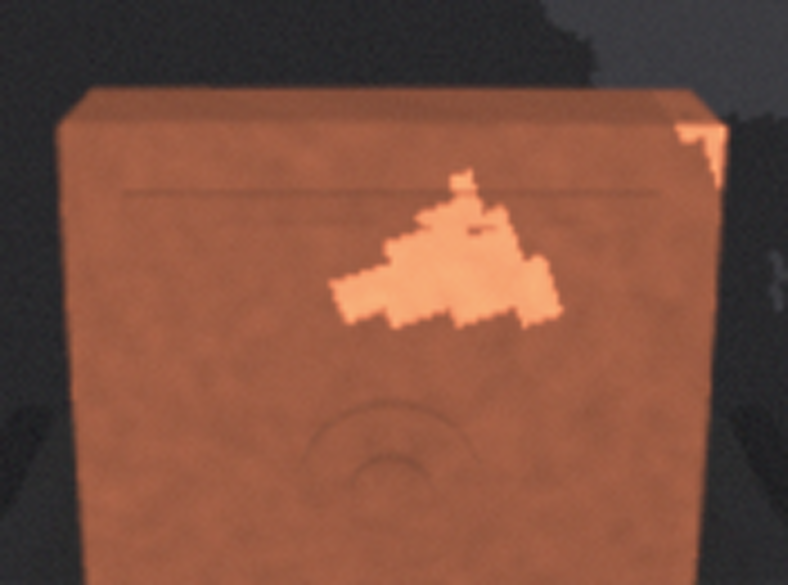

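>>> carry_out --pt "1 -0.4 0.2 0 0 0 5" --pt "1 -1.2 0.5 0 0 0 13" --pt "1 -2.0 0.9 0 0 0 21" --pt "1 -2.9 1.3 0 0 0 29" --pt "1 -3.8 1.7 0 0 0 37" --pt "1 -4.7 2.1 0 0 0 45" --pt "1 -5.4 2.4 0 0 0 53" --pt "1 -5.6 2.5 0 0 0 60.5"

```text
time: 5.15
position: [0.4936, 0.0884, 0.123]
tool_rot: [0.997, 0.083, -0.002, 0.0]
ft_force: [0.1, 0.2, -2.8]
grip_width: 0.0614
```

>>> carry_out --pt "1 0 0.4 0 0 0 5" --pt "1 -0.1 1.2 0 0 0 13" --pt "1 -0.2 2.1 0 0 0 21" --pt "1 -0.3 3.0 0 0 0 29" --pt "1 -0.4 4.0 0 0 0 37" --pt "1 -0.5 5.0 0 0 0 45" --pt "1 -0.6 5.7 0 0 0 53" --pt "1 -0.6 6.0 0 0 0 60"

```text
time: 5.95
position: [0.5049, -0.0615, 0.123]
tool_rot: [0.905, -0.426, -0.002, 0.0]
ft_force: [-0.3, 0.3, -2.4]
grip_width: 0.0616
```

>>> carry_out --pt "1 0.6 0.4 0 0 0 7" --pt "1 1.5 1.1 0 0 0 15" --pt "1 2.6 1.9 0 0 0 23" --pt "1 3.6 2.6 0 0 0 31" --pt "1 4.3 3.1 0 0 0 39" --pt "1 4.6 3.3 0 0 0 44" --pt "1 4.6 3.3 0 0 0 44" --pt "1 4.6 3.3 0 0 0 44"

```text
time: 6.75
position: [0.5155, -0.2002, 0.1232]
tool_rot: [-0.682, 0.731, 0.002, -0.0]
ft_force: [-0.0, -0.0, -2.2]
grip_width: 0.0619
```

Run:
```python
from h import *; from rig import *
o=get_obs(); goto(o,(.515,-.2015),.124,-94.05)
snap('wrist','w3')
```

```text
shift [ 0.052  0.017 -0.031] turn [0.21 0.13 0.12] yaw now -93.93 pos [ 0.5155 -0.2002  0.1232] t 6.75 F [-0.  -0.  -2.2] g 0.0619
```

View pics/w3.png

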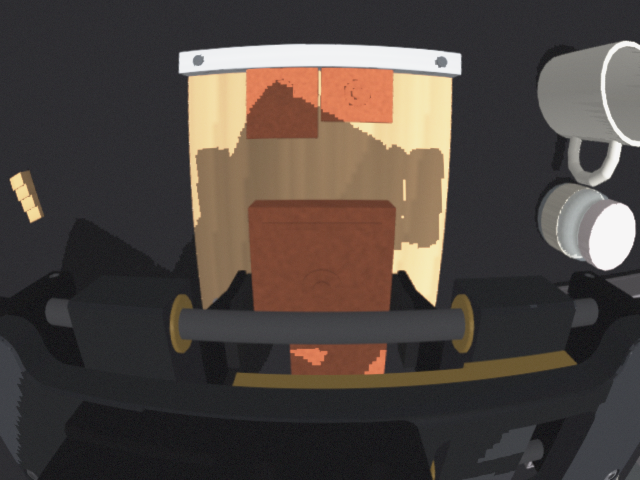

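Run:
```python
from h import *
p,d,i=load('w3.npz')
print(i['origin'])
c=cv2.resize(p[40:150,235:405,::-1],None,fx=4.5,fy=4.5,interpolation=cv2.INTER_CUBIC); cv2.imwrite('pics/w3c.png',c)
c=cv2.resize(p[190:310,235:405,::-1],None,fx=4.5,fy=4.5,interpolation=cv2.INTER_CUBIC); cv2.imwrite('pics/w3d.png',c)
```

```text
[ 0.59070211 -0.20443701  0.28661554]
```

View pics/w3c.png

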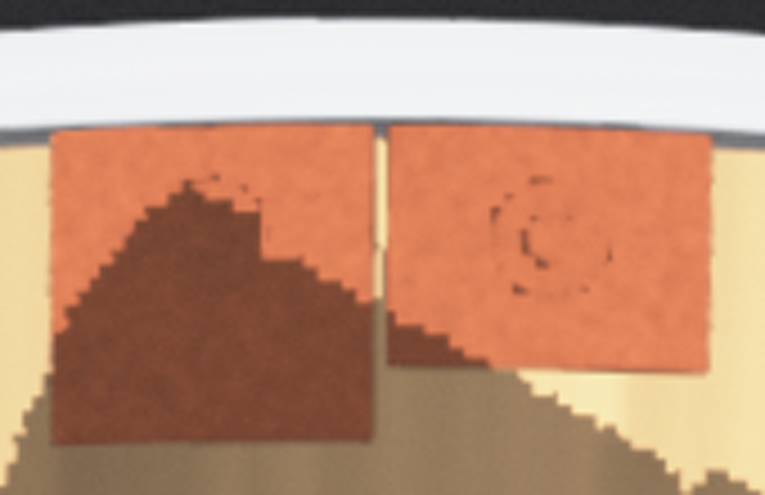

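View pics/w3d.png

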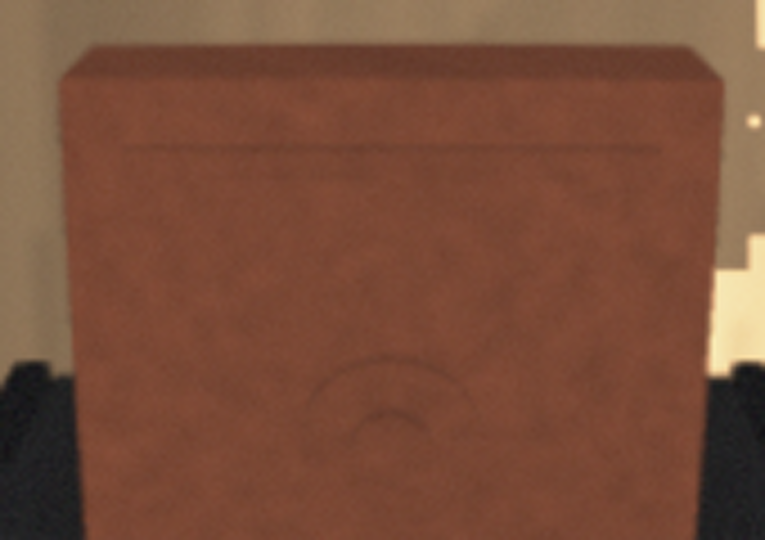

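Run:
```python
from h import *
p,d,i=load('w3.npz')
def px(c,off): return (np.array(c,float)+.5)/4.5-.5+np.array(off)
L=px([[50,134],[375,125],[373,440],[51,443],[387,125],[711,137],[708,373],[387,368]],(235,40))
W=plane(i,L,.026,True)[:,:2]
ex=np.radians(-4.05)
# fit jig yaw + row point: model coords (x from row, y)
M=np.array([[50,51],[50,1],[0,1],[0,51],[50,-1],[50,-51],[12,-51],[12,-1]])/1000.
mc=M.mean(0);wc=W.mean(0);A=(M-mc).T@(W-wc)
yaw=np.arctan2(A[0,1]-A[1,0],A[0,0]+A[1,1]); Rm=np.array([[np.cos(yaw),-np.sin(yaw)],[np.sin(yaw),np.cos(yaw)]])
row=wc-Rm@mc
print('yaw',np.degrees(yaw),'row',row,'resid mm',((W-row)@Rm-M).round(4).tolist())
s=np.sqrt((((W-wc))**2).sum()/((M-mc)**2).sum());print('scale',s)
# edge of held tile : underside z
T=px([[95,45],[690,46]],(235,190)); T2=px([[60,76],[722,77]],(235,190))
tz=.1232-.005
E0=plane(i,T,tz,True);E1=plane(i,T2,tz+.018,True)
for E in(E0,E1):
    print(np.linalg.norm(E[0]-E[1]),((E[:,:2]-row)@Rm).round(4).tolist(), 'mid', ((E[:,:2].mean(0)-row)@Rm).round(4))
tcp=np.array([.5155,-.2002]); print('tcp in row frame',((tcp-row)@Rm).round(4))
```

```text
yaw -4.350412938191022 row [ 0.58536042 -0.2019043 ] resid mm [[-0.0003, 0.0003], [-0.0001, -0.0001], [0.0004, -0.0002], [0.0005, 0.0002], [-0.0001, 0.0001], [-0.0002, -0.0], [0.0002, -0.0001], [-0.0004, -0.0002]]
scale 0.9995009549093288
0.06153264991410541 [[-0.0264, 0.0284], [-0.026, -0.0331]] mid [-0.0262 -0.0024]
0.06155863902963801 [[-0.0259, 0.0285], [-0.0255, -0.033]] mid [-0.0257 -0.0022]
tcp in row frame [-0.0698 -0.0036]
```

>>> carry_out --pt "1 -0.09 0.76 0.5 0 0 0.4" --pt "1 -0.09 0.76 1.3 0 0 0.4" --pt "1 -0.09 0.76 2.1 0 0 0.4" --pt "1 -0.09 0.76 2.9 0 0 0.4" --pt "1 -0.09 0.76 3.4 0 0 0.4" --pt "1 -0.09 0.76 3.5 0 0 0.4" --pt "1 -0.09 0.76 3.5 0 0 0.4"

```text
time: 7.5
position: [0.4981, -0.1971, 0.037]
tool_rot: [-0.68, 0.733, 0.0, -0.0]
ft_force: [0.8, -0.5, -3.2]
grip_width: 0.0615
```

Run:
```python
from h import *; from rig import *
o=get_obs(); goto(o,(.515,-.2015),.0155,-94.35)
p,d,i=snap('wrist','w4')
c=cv2.resize(p[150:260,245:395,::-1],None,fx=5,fy=5,interpolation=cv2.INTER_CUBIC); cv2.imwrite('pics/w4c.png',c)
```

```text
shift [ 0.124 -0.689  0.859] turn [ 0.04  0.03 -0.  ] yaw now -94.35 pos [ 0.4981 -0.1971  0.037 ] t 7.5 F [ 0.8 -0.5 -3.2] g 0.0615
```

View pics/w4.png

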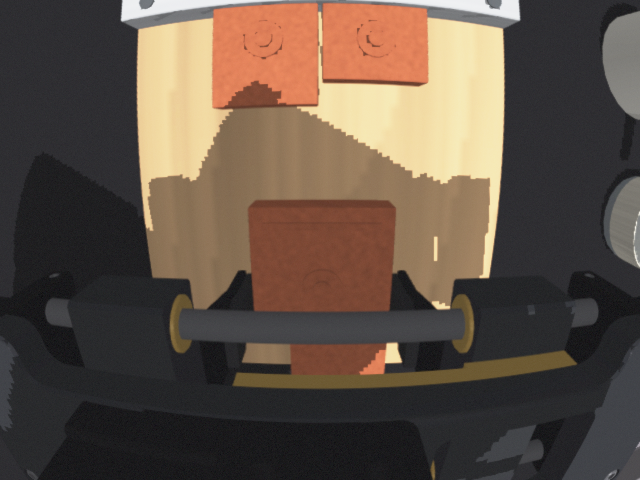

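View pics/w4c.png

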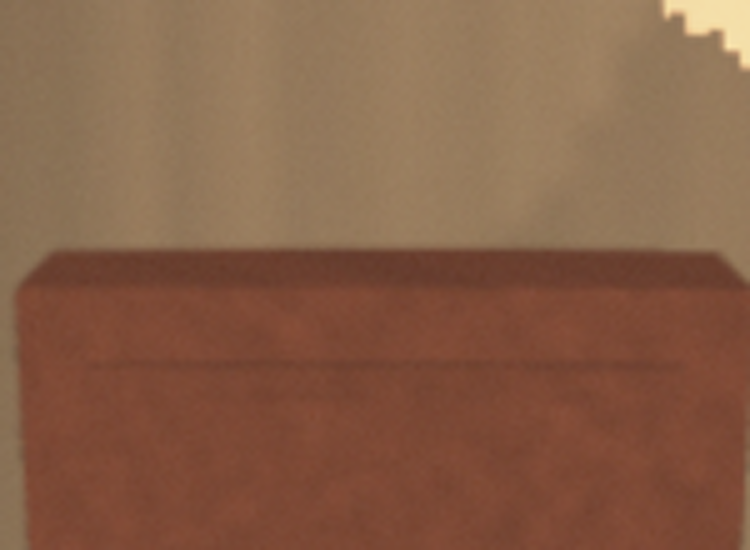

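```bash
cat >> h.py <<'E'
def px(c,off,s): return (np.array(c,float)+.5)/s-.5+np.array(off)
def fitrow(i,L,zt=.026):
    W=plane(i,L,zt,True)[:,:2]
    M=np.array([[50,51],[50,1],[0,1],[0,51],[50,-1],[50,-51],[12,-51],[12,-1]])/1000.
    mk=~np.isnan(W[:,0]);W=W[mk];M=M[mk]
    mc=M.mean(0);wc=W.mean(0);A=(M-mc).T@(W-wc)
    yaw=np.arctan2(A[0,1]-A[1,0],A[0,0]+A[1,1]); Rm=np.array([[np.cos(yaw),-np.sin(yaw)],[np.sin(yaw),np.cos(yaw)]])
    row=wc-Rm@mc; r=((W-row)@Rm-M)*1000
    print('yaw',np.degrees(yaw).round(2),'row',row.round(4),'resid',np.abs(r).max().round(2)); return row,Rm
E
python3 - <<'E'
from h import *
p,d,i=load('w4.npz')
c=cv2.resize(p[0:115,200:440,::-1],None,fx=3,fy=3,interpolation=cv2.INTER_CUBIC); cv2.imwrite('pics/w4d.png',c)
E
```

```text
(no output)
```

View pics/w4d.png

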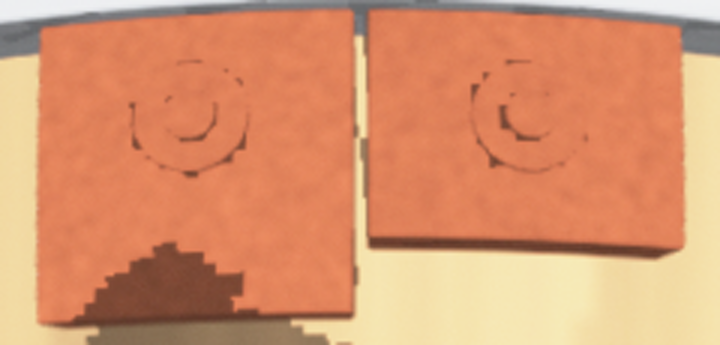

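Run:
```python
from h import *
p,d,i=load('w4.npz')
row,Rm=fitrow(i,px([[40,27],[354,10],[353,314],[38,322],[369,11],[682,28],[684,247],[369,237]],(200,0),3))
E0=plane(i,px([[52,250],[718,252]],(245,150),5),.032,True)[:,:2]
E1=plane(i,px([[17,286],[748,288]],(245,150),5),.050,True)[:,:2]
for E in(E0,E1): print(((E-row)@Rm).round(4).tolist(),((E.mean(0)-row)@Rm).round(4), np.linalg.norm(E[0]-E[1]))
print('tcp',((np.array([.4981,-.1971])-row)@Rm).round(4))
```

```text
yaw -4.4 row [ 0.5856 -0.2019] resid 0.46
[[-0.0441, 0.0302], [-0.0442, -0.0319]] [-0.0441 -0.0009] 0.0620326461267671
[[-0.0438, 0.03], [-0.0439, -0.0312]] [-0.0438 -0.0006] 0.06121867605106084
tcp [-0.0876 -0.0019]
```

>>> carry_out --pt "1 -0.03 -0.7 0 0 0 0" --pt "1 -0.03 -1.48 0 0 0 0" --pt "1 -0.03 -1.48 0.2 0 0 0" --pt "1 -0.03 -1.48 0.4 0 0 0" --pt "1 -0.03 -1.48 0.6 0 0 0" --pt "1 -0.03 -1.48 0.7 0 0 0" --pt "1 -0.03 -1.48 0.8 0 0 0" --pt "1 -0.03 -1.48 0.8 0 0 0"

```text
time: 8.35
position: [0.5345, -0.1996, 0.0167]
tool_rot: [-0.679, 0.734, 0.001, -0.0]
ft_force: [0.5, 0.4, -2.6]
grip_width: 0.0618
```

Run:
```python
from h import *; from rig import *
o=get_obs(); goto(o,(.515,-.2015),.015,-94.4)
p,d,i=snap('wrist','w5')
c=cv2.resize(p[70:260,200:440,::-1],None,fx=3,fy=3,interpolation=cv2.INTER_CUBIC); cv2.imwrite('pics/w5c.png',c)
```

```text
shift [0.136 0.77  0.071] turn [ 0.07  0.03 -0.03] yaw now -94.43 pos [ 0.5345 -0.1996  0.0167] t 8.35 F [ 0.5  0.4 -2.6] g 0.0618
```

View pics/w5c.png

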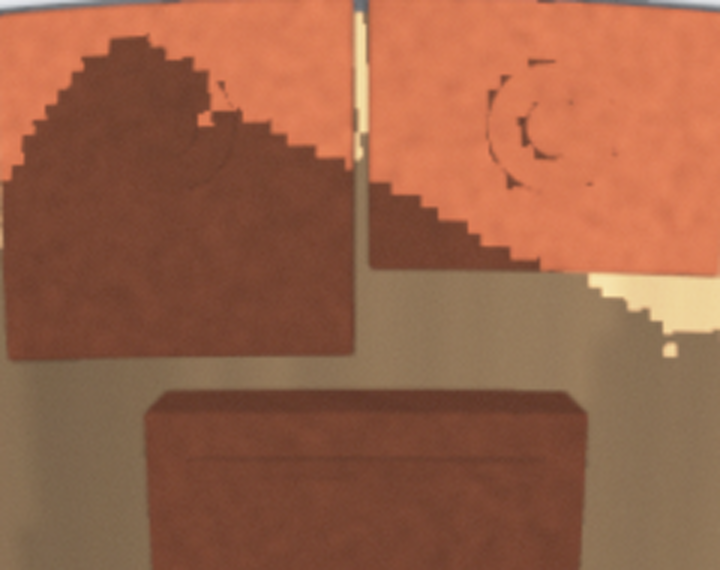

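Run:
```python
from h import *
p,d,i=load('w5.npz'); n=[np.nan,np.nan]
row,Rm=fitrow(i,px([n,n,[354,354],[8,359],n,n,[717,274],[369,268]],(200,70),3))
E0=plane(i,px([[166,391],[564,391]],(200,70),3),.0117,True)[:,:2]
E1=plane(i,px([[146,412],[586,412]],(200,70),3),.0297,True)[:,:2]
for E in(E0,E1): print(((E-row)@Rm).round(4).tolist(),((E.mean(0)-row)@Rm).round(4), np.linalg.norm(E[0]-E[1]))
print('tcp',((np.array([.5345,-.1996])-row)@Rm).round(4))
```

```text
yaw -4.22 row [ 0.5857 -0.2018] resid 0.19
[[-0.0078, 0.0303], [-0.008, -0.0315]] [-0.0079 -0.0006] 0.06180301100055585
[[-0.0074, 0.03], [-0.0075, -0.0314]] [-0.0075 -0.0007] 0.06143795388825145
tcp [-0.0512 -0.0016]
```

>>> carry_out --pt "1 -0.02 -0.03 0.02 0 0 0" --pt "1 -0.02 -0.03 0.05 0 0 0" --pt "1 -0.02 -0.03 0.07 0 0 0" --pt "1 -0.02 -0.03 0.07 0 0 0"

```text
time: 8.8
position: [0.5359, -0.1993, 0.0155]
tool_rot: [-0.679, 0.734, 0.0, -0.0]
ft_force: [-0.5, -0.0, -2.6]
grip_width: 0.0621
```

>>> carry_out --pt "1 0 0 0.02 0 0 0" --pt "1 0 0 0.03 0 0 0" --pt "1 0 0 0.03 0 0 0"

```text
time: 9.1
position: [0.536, -0.1993, 0.0152]
tool_rot: [-0.679, 0.734, -0.0, 0.0]
ft_force: [-0.7, 1.1, 3.2]
grip_width: 0.0614
```

Run:
```python
from h import *; from rig import *
o=get_obs(); goto(o,(.535,-.1993),.015,-94.4)
p,d,i=snap('wrist','w6')
c=cv2.resize(p[70:260,200:440,::-1],None,fx=3,fy=3,interpolation=cv2.INTER_CUBIC); cv2.imwrite('pics/w6c.png',c)
```

```text
shift [0.002 0.038 0.009] turn [-0.02 -0.01 -0.01] yaw now -94.41 pos [ 0.536  -0.1993  0.0152] t 9.1 F [-0.7  1.1  3.2] g 0.0614
```

View pics/w6c.png

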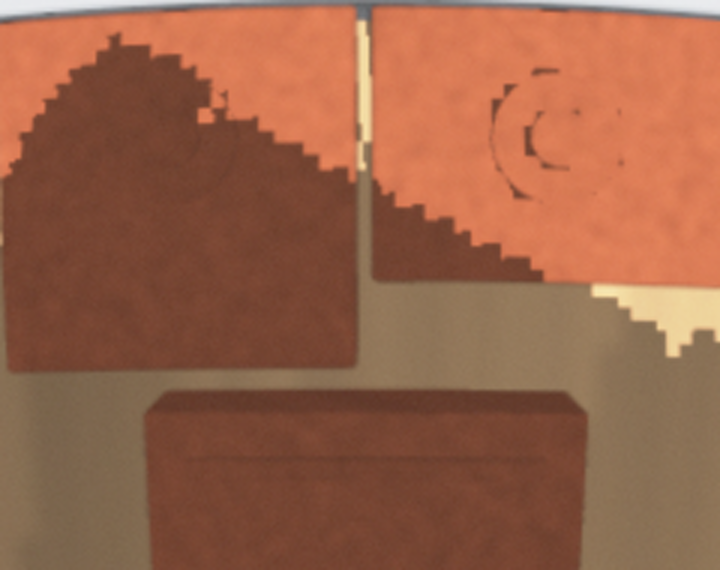

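Run:
```python
from h import *
p,d,i=load('w6.npz'); n=[np.nan,np.nan]
row,Rm=fitrow(i,px([n,[357,6],[356,366],[8,371],[373,6],n,[721,285],[373,279]],(200,70),3))
E0=plane(i,px([[166,391],[564,391]],(200,70),3),.010,True)[:,:2]
E1=plane(i,px([[146,412],[586,412]],(200,70),3),.028,True)[:,:2]
for E in(E0,E1): print(((E-row)@Rm).round(4).tolist(),((E.mean(0)-row)@Rm).round(4), np.linalg.norm(E[0]-E[1]))
print('tcp',((np.array([.536,-.1993])-row)@Rm).round(4))
```

```text
yaw -4.34 row [ 0.5856 -0.2018] resid 0.43
[[-0.0063, 0.0308], [-0.0064, -0.0311]] [-0.0063 -0.0002] 0.06188607125861758
[[-0.0059, 0.0305], [-0.006, -0.0311]] [-0.006  -0.0003] 0.06153070205931045
tcp [-0.0497 -0.0013]
```

>>> carry_out --pt "1 0 0.02 -0.03 0 0 0" --pt "1 0 0.04 -0.03 0 0 0" --pt "1 0 0.04 -0.01 0 0 0" --pt "1 0 0.04 0 0 0 0"

```text
time: 9.55
position: [0.5349, -0.1993, 0.0152]
tool_rot: [-0.679, 0.734, -0.0, -0.0]
ft_force: [-2.0, 1.9, 6.8]
grip_width: 0.0616
```

Run:
```python
from h import *; from rig import *
o=get_obs(); goto(o,(.535,-.1993),.015,-94.4)
p,d,i=snap('wrist','w7')
c=cv2.resize(p[70:260,200:440,::-1],None,fx=3,fy=3,interpolation=cv2.INTER_CUBIC); cv2.imwrite('pics/w7c.png',c)
```

```text
shift [ 0.001 -0.004  0.007] turn [-0.   -0.01 -0.01] yaw now -94.41 pos [ 0.5349 -0.1993  0.0152] t 9.55 F [-2.   1.9  6.8] g 0.0616
```

View pics/w7c.png

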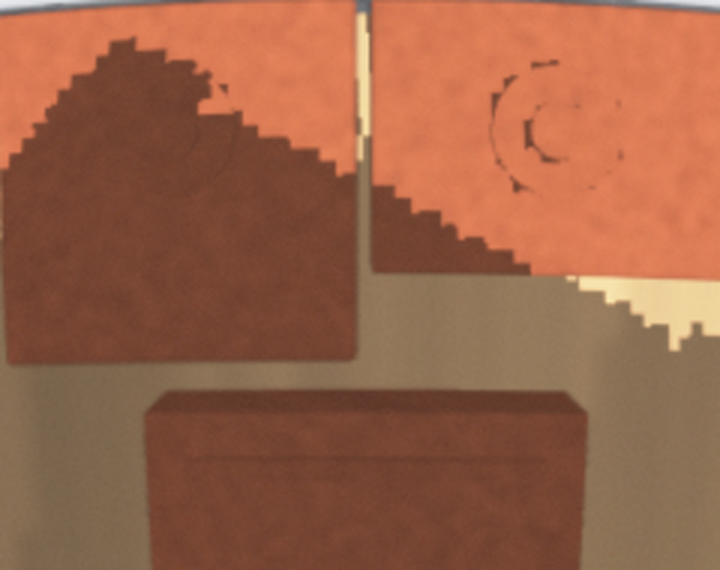

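Gap is about 7.2 mm by the fit, square and centred. Releasing and lifting.

>>> carry_out --pt "-1 0 0 -0.02 0 0 0" --pt "-1 0 0 -0.02 0 0 0" --pt "-1 0 0 -0.02 0 0 0" --pt "-1 0 0 -0.02 0 0 0" --pt "-1 0 0 -0.02 0 0 0"

```text
time: 10.1
position: [0.5349, -0.1993, 0.0151]
tool_rot: [-0.679, 0.734, 0.0, -0.0]
ft_force: [-0.0, 0.5, 0.3]
grip_width: 0.0861
```

>>> carry_out --pt "-1 0 0 -0.5 0 0 0" --pt "-1 0 0 -1.5 0 0 0" --pt "-1 0 0 -3 0 0 0" --pt "-1 0 0 -4.5 0 0 0" --pt "-1 0 0 -5 0 0 0"

```text
time: 10.6
position: [0.5371, -0.2004, 0.1449]
tool_rot: [-0.679, 0.734, -0.004, 0.001]
ft_force: [0.0, -0.0, 0.2]
grip_width: 0.0869
```

Run:
```python
from h import *; from rig import *
o=get_obs(); goto(o,(.535,-.1993),.14,-94.4)
p,d,i=snap('wrist','w8')
p,d,i=load('top0.npz')
c=cv2.resize(p[175:215,240:280,::-1],None,fx=12,fy=12,interpolation=cv2.INTER_CUBIC); cv2.imwrite('pics/t0s.png',c)
```

```text
shift [-0.04   0.087  0.194] turn [-0.41 -0.21 -0.01] yaw now -94.41 pos [ 0.5371 -0.2004  0.1449] t 10.6 F [ 0.  -0.   0.2] g 0.0869
```

View pics/w8.png

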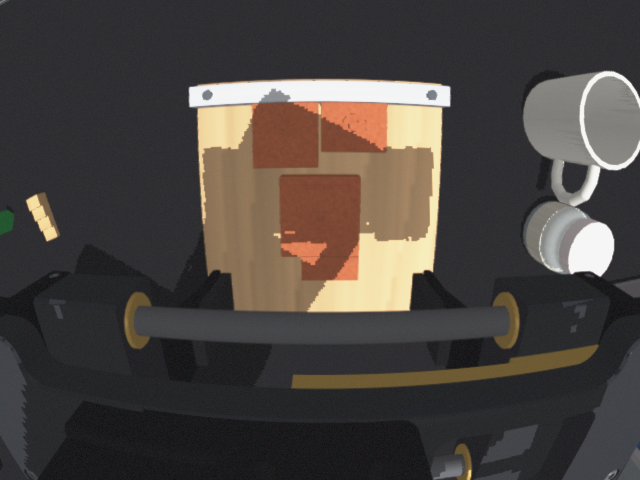

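View pics/t0s.png

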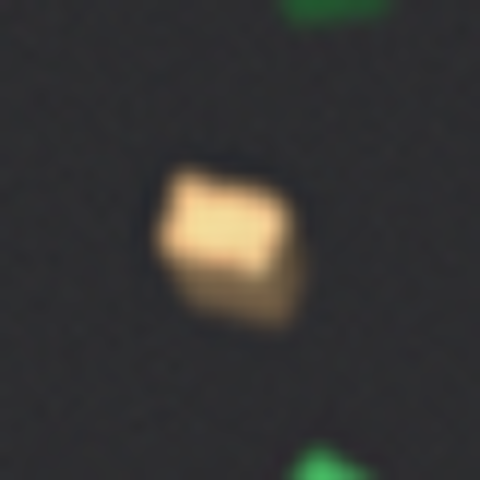

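Run:
```python
from h import *; from rig import *
o=get_obs()
p,d,i=load('top0.npz')
W=plane(i,px([[225,222],[170,212],[275,238],[188,170],[290,200]],(240,175),12),.046); print(W.round(4).tolist())
goto(o,(.585,-.015),.14,-54)
def st(p,yaw,q):
    y=np.radians(yaw); D=R.from_matrix(np.array([[np.cos(y),np.sin(y),0],[np.sin(y),-np.cos(y),0],[0,0,-1.]]))
    print(D.inv().apply(np.array(q)-p)/.025)
st(np.array([.585,-.015,.14]),-54,[W[0,0]+.003,W[0,1]+.0036,.14])
```

```text
[[0.628, 0.1654, 0.046], [0.6297, 0.1763, 0.046], [0.6251, 0.1555, 0.046], [0.6383, 0.1731, 0.046], [0.6328, 0.1528, 0.046]]
shift [-7.547 -1.332  0.19 ] turn [ -0.35  -0.38 -40.4 ] yaw now -94.4 pos [ 0.5373 -0.2005  0.1453] t 10.65 F [0.9 0.4 0.8] g 0.0869
[-4.87205003 -5.81563132  0.        ]
```

>>> carry_out --pt "0.08 -0.9 -0.2 0 0 0 -6" --pt "0.08 -2.2 -0.4 0 0 0 -13" --pt "0.08 -3.7 -0.7 0.1 0 0 -20" --pt "0.08 -5.2 -0.9 0.1 0 0 -27" --pt "0.08 -6.5 -1.1 0.2 0 0 -34" --pt "0.08 -7.5 -1.3 0.2 0 0 -40.4"

```text
time: 11.25
position: [0.5805, -0.0125, 0.1338]
tool_rot: [0.892, -0.451, -0.002, 0.0]
ft_force: [-0.1, -0.2, -0.8]
grip_width: 0.0473
```

>>> carry_out --pt "0.08 -0.8 -1.0 0 0 0 -7" --pt "0.08 -1.8 -2.2 0 0 0 -14" --pt "0.08 -2.9 -3.5 0 0 0 -21" --pt "0.08 -3.9 -4.7 0 0 0 -28" --pt "0.08 -4.6 -5.5 0 0 0 -35" --pt "0.08 -4.9 -5.8 0 0 0 -40" --pt "0.08 -4.9 -5.8 0 0 0 -40"

```text
time: 11.95
position: [0.6261, 0.1714, 0.1339]
tool_rot: [0.993, -0.121, -0.001, 0.0]
ft_force: [0.1, -0.3, -0.9]
grip_width: 0.0402
```

Run:
```python
from h import *; from rig import *
o=get_obs(); goto(o,(.631,.169),.14,-14)
p,d,i=snap('wrist','w9')
```

```text
shift [ 0.212  0.048 -0.245] turn [0.03 0.12 0.14] yaw now -13.86 pos [0.6261 0.1714 0.1339] t 11.95 F [ 0.1 -0.3 -0.9] g 0.0402
```

View pics/w9.png

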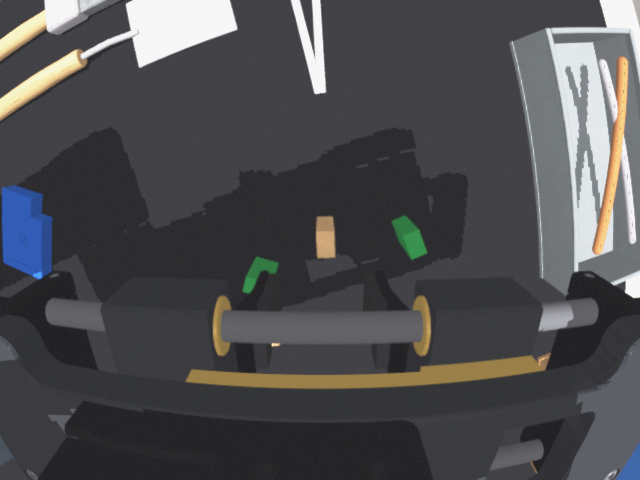

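Run:
```python
from h import *
p,d,i=load('w9.npz')
c=cv2.resize(p[205:270,285:365,::-1],None,fx=9,fy=9,interpolation=cv2.INTER_CUBIC); cv2.imwrite('pics/w9c.png',c)
```

```text
(no output)
```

View pics/w9c.png

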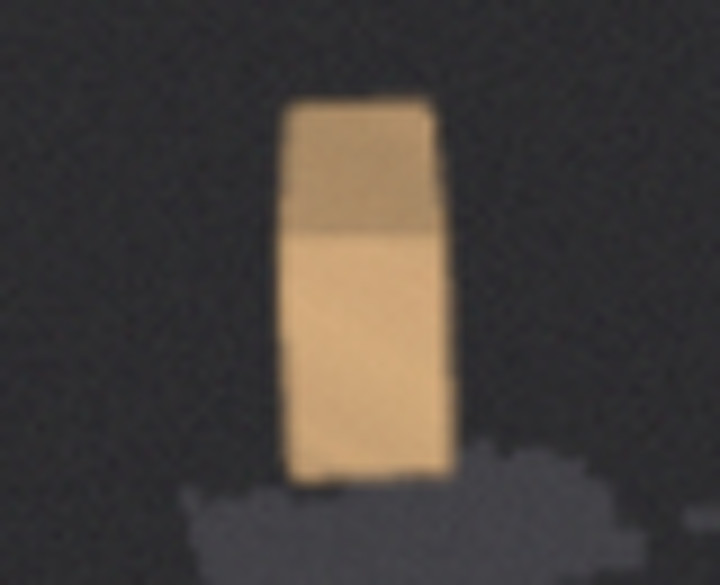

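Run:
```python
from h import *; from rig import *
p,d,i=load('w9.npz')
W=plane(i,px([[278,234],[446,234],[456,478],[289,482]],(285,205),9),.046,True)[:,:2]
print(W.round(4).tolist(),W.mean(0).round(4))
a=(W[1]-W[0]+W[2]-W[3]);b=(W[0]-W[3]+W[1]-W[2])
print(np.linalg.norm(a)/2,np.degrees(np.arctan2(a[1],a[0])),np.linalg.norm(b)/2,np.degrees(np.arctan2(b[1],b[0]))-90)
c=W.mean(0); o=get_obs()
goto(o,c,.06,-15.5); goto(o,c,.025,-15.5)
```

```text
[[0.6234, 0.1793], [0.6361, 0.1762], [0.6323, 0.1564], [0.6193, 0.1592]] [0.6278 0.1678]
0.013212692754091107 -13.07511756449192 0.02036368178254505 -11.322111783295924
shift [0.094 0.07  2.96 ] turn [0.06 0.12 1.48] yaw now -14.02 pos [0.6261 0.1701 0.134 ] t 12.0 F [-0.   0.   0.5] g 0.0403
shift [0.096 0.068 4.36 ] turn [0.06 0.12 1.48] yaw now -14.02 pos [0.6261 0.1701 0.134 ] t 12.0 F [-0.   0.   0.5] g 0.0403
```

>>> carry_out --pt "0.08 0.09 0.07 0.3 0 0 -2" --pt "0.08 0.09 0.07 1.0 0 0 -2" --pt "0.08 0.09 0.07 1.9 0 0 -2" --pt "0.08 0.09 0.07 2.8 0 0 -2" --pt "0.08 0.09 0.07 3.6 0 0 -2" --pt "0.08 0.09 0.07 4.2 0 0 -2" --pt "0.08 0.09 0.07 4.36 0 0 -2" --pt "0.08 0.09 0.07 4.36 0 0 -2"

```text
time: 12.8
position: [0.6284, 0.1666, 0.0256]
tool_rot: [0.994, -0.105, -0.001, 0.0]
ft_force: [-0.8, -0.4, -1.1]
grip_width: 0.0401
```

>>> carry_out --pt "0.5 0 0 0 0 0 0" --pt "1 0 0 0 0 0 0" --pt "1 0 0 0 0 0 0" --pt "1 0 0 0 0 0 0" --pt "1 0 0 0 0 0 0" --pt "1 0 0 0 0 0 0" --force 12

```text
time: 13.4
position: [0.6291, 0.1674, 0.0268]
tool_rot: [0.995, -0.105, 0.0, -0.0]
ft_force: [0.2, 0.3, 2.9]
grip_width: 0.0128
```

Run:
```python
from h import *; from rig import *
o=get_obs(); goto(o,(.6278,.1678),.025,-12)
snap('side','s2'); p,d,i=load('s2.npz')
cv2.imwrite('pics/s2c.png',cv2.resize(p[200:360,180:380,::-1],None,fx=3.5,fy=3.5,interpolation=cv2.INTER_CUBIC))
```

```text
shift [-0.055 -0.004  0.07 ] turn [-0.01 -0.04 -0.01] yaw now -12.01 pos [0.6291 0.1674 0.0268] t 13.4 F [0.2 0.3 2.9] g 0.0128
```

View pics/s2c.png

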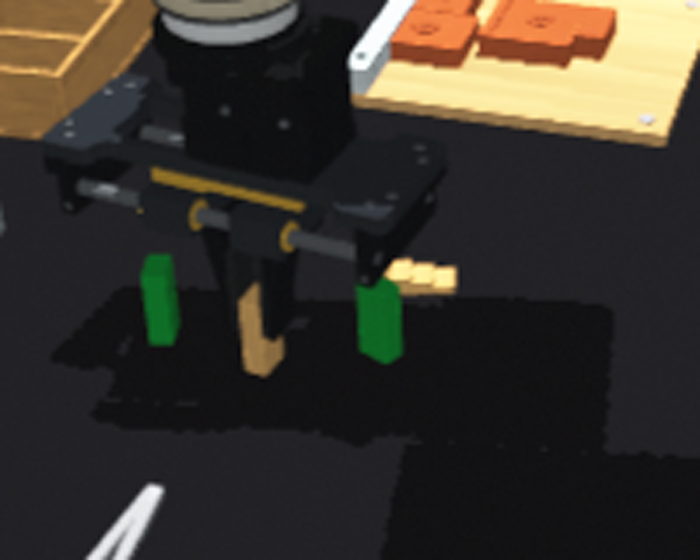

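Run:
```python
from h import *; from rig import *
o=get_obs(); goto(o,(.5862,-.2178),.13,-4.4); goto(o,(.5862,-.2178),.08,-4.4)
```

```text
shift [ 1.531 15.426 -4.133] turn [-0.01 -0.04 -7.61] yaw now -12.01 pos [0.6291 0.1674 0.0268] t 13.45 F [0.  0.2 3. ] g 0.0133
shift [ 1.529 15.427 -2.133] turn [-0.01 -0.04 -7.61] yaw now -12.01 pos [0.6291 0.1674 0.0268] t 13.45 F [0.  0.2 3. ] g 0.0133
```

>>> carry_out --pt "1 0 0 -0.4 0 0 0" --pt "1 0 0 -1.4 0 0 0" --pt "1 0.1 0.6 -2.8 0 0 0" --pt "1 0.2 2.2 -4.1 0 0 -2" --pt "1 0.4 4.1 -4.1 0 0 -3" --pt "1 0.6 6.0 -4.1 0 0 -4" --pt "1 0.8 7.9 -4.1 0 0 -5" --pt "1 1.0 9.8 -4.1 0 0 -6"

```text
time: 14.25
position: [0.6019, -0.0793, 0.1294]
tool_rot: [0.999, -0.052, 0.0, 0.0]
ft_force: [1.7, 0.4, -0.1]
grip_width: 0.0131
```

Run:
```python
from h import *; from rig import *
o=get_obs(); goto(o,(.5862,-.2178),.08,-4.4)
```

```text
shift [-0.051  5.577  1.978] turn [ 0.01 -0.04 -1.55] yaw now -5.95 pos [ 0.6019 -0.0793  0.1294] t 14.25 F [ 1.7  0.4 -0.1] g 0.0131
```

>>> carry_out --pt "1 0 1.6 0 0 0 -1" --pt "1 0 3.3 0 0 0 -1.5" --pt "1 0 4.7 0.2 0 0 -1.5" --pt "1 -0.05 5.4 0.8 0 0 -1.5" --pt "1 -0.05 5.6 1.5 0 0 -1.5" --pt "1 -0.05 5.6 1.9 0 0 -1.5" --pt "1 -0.05 5.6 2.0 0 0 -1.5" --pt "1 -0.05 5.6 2.0 0 0 -1.5"

```text
time: 15.05
position: [0.5861, -0.2151, 0.078]
tool_rot: [0.999, -0.039, -0.001, -0.001]
ft_force: [0.1, 0.7, 0.3]
grip_width: 0.0129
```

Run:
```python
from h import *; from rig import *
o=get_obs(); goto(o,(.5862,-.2178),.08,-4.4)
p,d,i=snap('wrist','w10')
```

```text
shift [ 0.013  0.106 -0.08 ] turn [-0.06  0.1  -0.04] yaw now -4.44 pos [ 0.5861 -0.2151  0.078 ] t 15.05 F [0.1 0.7 0.3] g 0.0129
```

View pics/w10.png

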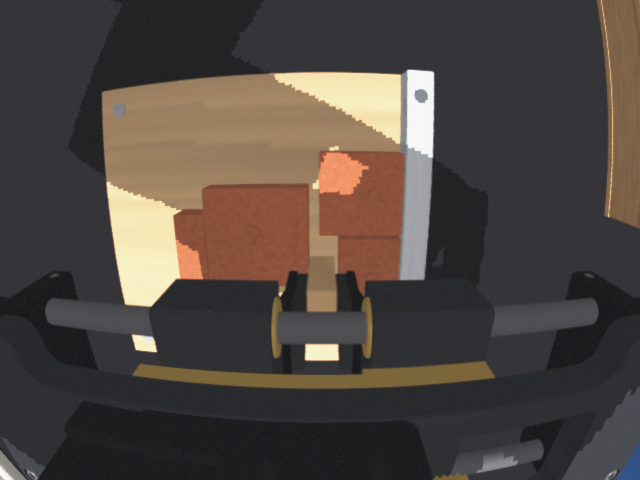

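Run:
```python
from h import *
p,d,i=load('w10.npz')
c=cv2.resize(p[140:310,195:415,::-1],None,fx=3.5,fy=3.5,interpolation=cv2.INTER_CUBIC); cv2.imwrite('pics/w10c.png',c)
```

```text
(no output)
```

View pics/w10c.png

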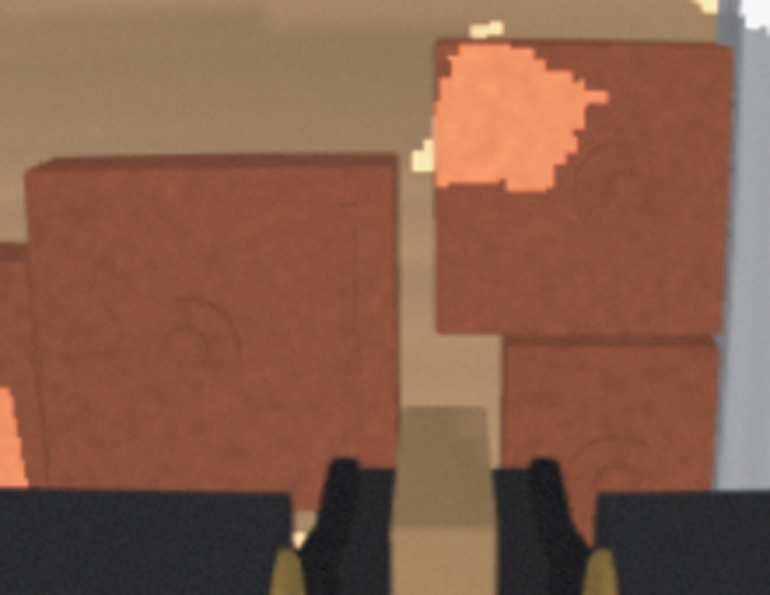

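Run:
```python
from h import *
p,d,i=load('w10.npz'); n=[np.nan]*2
f=lambda c: px(c,(195,140),3.5)
row,Rm=fitrow(i,f([[733,49],[722,332],[437,332],[437,44],[719,345],n,n,[503,346]]))
g=lambda c,z: ((plane(i,f(c),z,True)[:,:2]-row)@Rm*1000).round(2).tolist()
print('tile edge',g([[397,166],[399,460]],.028)); print('short front',g([[502,360],[501,460]],.026)); print('spacer',g([[400,407],[487,407]],.0512))
print('tcp',((np.array([.5861,-.2151])-row)@Rm*1000).round(2))
```

```text
yaw -4.48 row [ 0.5856 -0.2019] resid 0.42
tile edge [[-6.34, 30.51], [-6.42, -21.59]]
short front [[11.57, -3.7], [11.67, -22.35]]
spacer [[-5.3, -3.6], [8.2, -3.57]]
tcp [  1.52 -13.15]
```

>>> carry_out --pt "1 0.045 0.06 0 0 0 0" --pt "1 0.045 0.06 0.2 0 0 0" --pt "1 0.045 0.06 0.5 0 0 0" --pt "1 0.045 0.06 0.6 0 0 0" --pt "1 0.045 0.06 0.6 0 0 0"

```text
time: 15.6
position: [0.5868, -0.2179, 0.0629]
tool_rot: [0.999, -0.039, -0.001, -0.0]
ft_force: [-0.4, 0.1, -1.0]
grip_width: 0.0129
```

Run:
```python
from h import *; from rig import *
o=get_obs(); goto(o,(.5872,-.2168),.0368,-4.4)
p,d,i=snap('wrist','w11')
c=cv2.resize(p[140:310,195:415,::-1],None,fx=3.5,fy=3.5,interpolation=cv2.INTER_CUBIC); cv2.imwrite('pics/w11c.png',c)
```

```text
shift [ 0.013 -0.044  1.044] turn [-0.04  0.09 -0.12] yaw now -4.52 pos [ 0.5868 -0.2179  0.0629] t 15.6 F [-0.4  0.1 -1. ] g 0.0129
```

View pics/w11c.png

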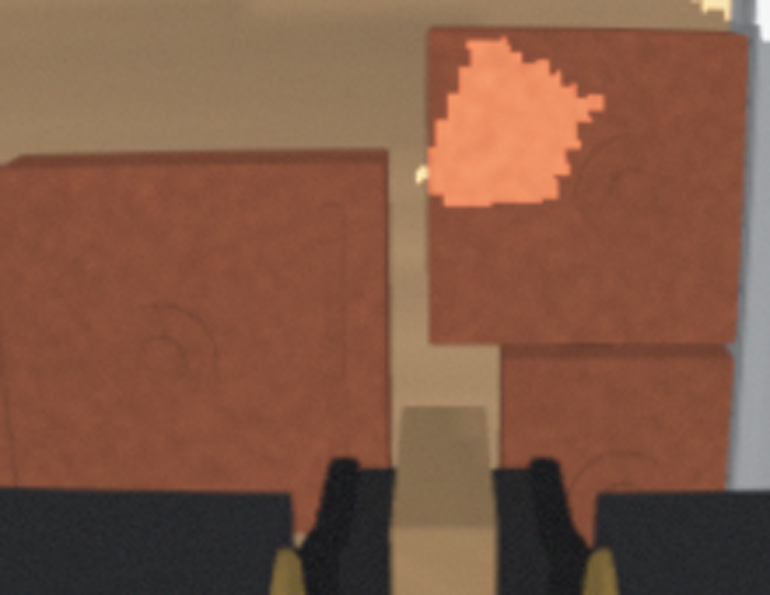

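Run:
```python
from h import *
p,d,i=load('w11.npz'); n=[np.nan]*2
f=lambda c: px(c,(195,140),3.5)
row,Rm=fitrow(i,f([[748,37],[736,344],[431,344],[430,28],[732,355],n,n,[502,356]]))
g=lambda c,z: ((plane(i,f(c),z,True)[:,:2]-row)@Rm*1000).round(2).tolist()
print('tile edge',g([[388,160],[391,460]],.028)); print('short front',g([[502,370],[501,460]],.026)); print('spacer',g([[400,407],[487,407]],.0361))
```

```text
yaw -4.63 row [ 0.5856 -0.2018] resid 0.38
tile edge [[-6.23, 30.98], [-6.17, -18.38]]
short front [[11.87, -3.47], [11.96, -19.12]]
spacer [[-4.32, -6.33], [9.17, -6.29]]
```

>>> carry_out --pt "1 0.015 0 0.15 0 0 0" --pt "1 0.015 0 0.35 0 0 0" --pt "1 0.015 0 0.55 0 0 0" --pt "1 0.015 0 0.75 0 0 0" --pt "1 0.015 0 0.9 0 0 0" --pt "1 0.015 0 0.97 0 0 0" --pt "1 0.015 0 1.0 0 0 0" --pt "1 0.015 0 1.0 0 0 0"

```text
time: 16.45
position: [0.5878, -0.2183, 0.0387]
tool_rot: [0.999, -0.039, -0.0, -0.0]
ft_force: [-0.3, 0.1, 0.5]
grip_width: 0.013
```

>>> carry_out --pt "1 0 0 0.02 0 0 0" --pt "1 0 0 0.04 0 0 0" --pt "1 0 0 0.04 0 0 0"

```text
time: 16.75
position: [0.5878, -0.2183, 0.0378]
tool_rot: [0.999, -0.039, 0.0, 0.0]
ft_force: [-0.5, -0.8, -0.4]
grip_width: 0.0128
```

>>> carry_out --pt "1 0 0 0.02 0 0 0" --pt "1 0 0 0.04 0 0 0" --pt "1 0 0 0.04 0 0 0"

```text
time: 17.05
position: [0.5879, -0.2183, 0.0368]
tool_rot: [0.999, -0.039, 0.0, 0.0]
ft_force: [-0.2, 0.2, 1.2]
grip_width: 0.0129
```

>>> carry_out --pt "1 0 0 0.02 0 0 0" --pt "1 0 0 0.02 0 0 0"

```text
time: 17.25
position: [0.5878, -0.2183, 0.0367]
tool_rot: [0.999, -0.039, 0.0, 0.0]
ft_force: [-2.4, 1.4, 4.1]
grip_width: 0.0128
```

Run:
```python
from h import *; from rig import *
o=get_obs(); goto(o,(.5872,-.2168),.0368,-4.4)
p,d,i=snap('wrist','w12')
c=cv2.resize(p[140:310,195:415,::-1],None,fx=3.5,fy=3.5,interpolation=cv2.INTER_CUBIC); cv2.imwrite('pics/w12c.png',c)
```

```text
shift [-0.031 -0.059 -0.003] turn [ 0.01 -0.01 -0.11] yaw now -4.51 pos [ 0.5878 -0.2183  0.0367] t 17.25 F [-2.4  1.4  4.1] g 0.0128
```

View pics/w12c.png

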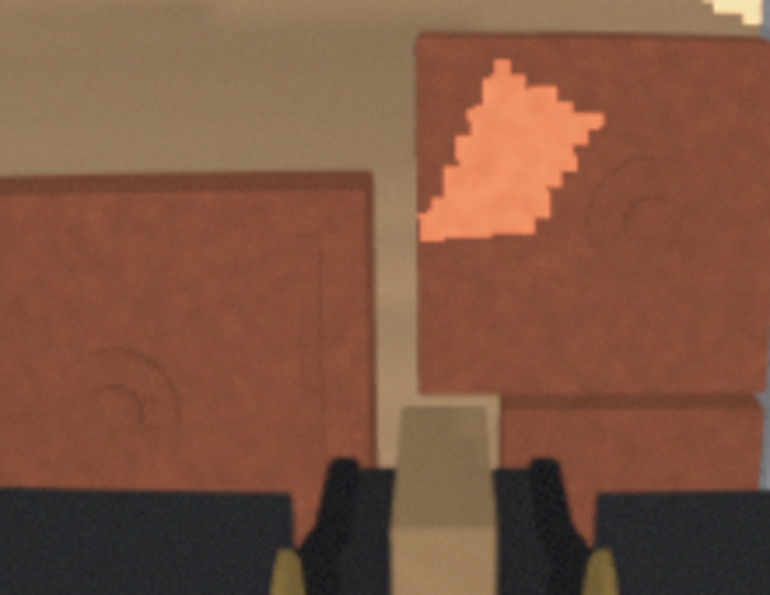

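The spacer is seated between the tile edge (column 375 of the crop) and the short piece (column 500). Releasing.

>>> carry_out --pt "0.7 0 0 -0.02 0 0 0" --pt "0.3 0 0 -0.02 0 0 0" --pt "0.3 0 0 -0.02 0 0 0" --pt "0.3 0 0 -0.02 0 0 0"

```text
time: 17.7
position: [0.5877, -0.2183, 0.0364]
tool_rot: [0.999, -0.039, -0.0, -0.0]
ft_force: [0.3, 0.3, -0.4]
grip_width: 0.0275
```

>>> carry_out --pt "0.3 0 0 -0.4 0 0 0" --pt "0.3 0 0 -1.2 0 0 0" --pt "0.3 0 0 -2.4 0 0 0" --pt "0.3 0 0 -3.8 0 0 0" --pt "0.3 0 0 -4.0 0 0 0"

```text
time: 18.2
position: [0.5907, -0.2198, 0.1419]
tool_rot: [0.999, -0.039, 0.004, 0.002]
ft_force: [1.4, -1.0, 0.4]
grip_width: 0.0306
```

Run:
```python
from h import *; from rig import *
o=get_obs(); goto(o,(.5349,-.1993),.13,-94.4)
p,d,i=snap('wrist','w13')
c=cv2.resize(p[140:310,195:415,::-1],None,fx=3.5,fy=3.5,interpolation=cv2.INTER_CUBIC); cv2.imwrite('pics/w13c.png',c)
```

```text
shift [-2.292 -0.644  0.454] turn [-0.2  -0.58 89.89] yaw now -4.51 pos [ 0.5907 -0.2198  0.1419] t 18.2 F [ 1.4 -1.   0.4] g 0.0306
```

View pics/w13c.png

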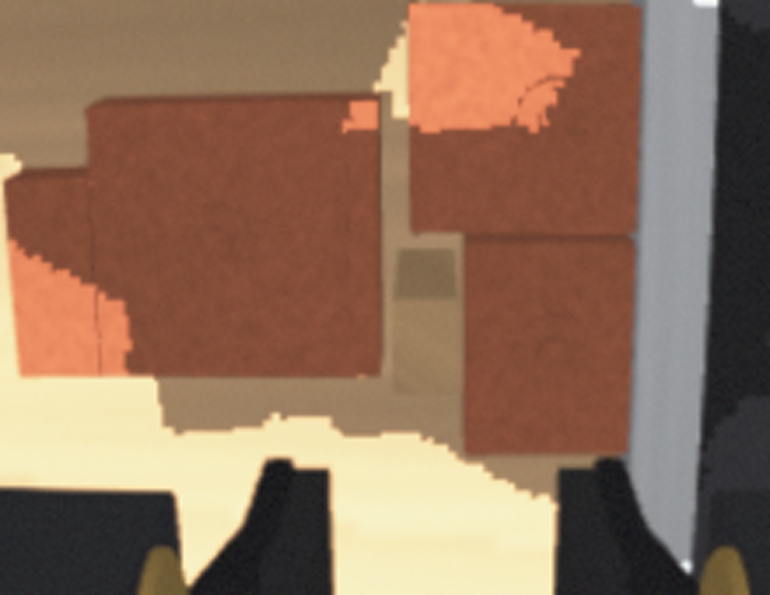

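>>> carry_out --pt "-1 -0.3 -0.1 0 0 0 8" --pt "-1 -0.6 -0.2 0 0 0 16" --pt "-1 -1.0 -0.3 0 0 0 24" --pt "-1 -1.4 -0.4 0 0 0 32" --pt "-1 -1.8 -0.5 0.1 0 0 40" --pt "-1 -2.1 -0.6 0.2 0 0 48" --pt "-1 -2.3 -0.6 0.3 0 0 56" --pt "-1 -2.3 -0.64 0.4 0 0 64"

```text
time: 19.05
position: [0.53, -0.197, 0.1255]
tool_rot: [0.825, -0.565, -0.002, 0.0]
ft_force: [1.0, -0.1, -0.1]
grip_width: 0.0838
```

>>> carry_out --pt "-1 0 0 0 0 0 8" --pt "-1 0 0 0 0 0 16" --pt "-1 0 0 0 0 0 24" --pt "-1 0 0 0 0 0 26" --pt "-1 0 0 0 0 0 26"

```text
time: 19.55
position: [0.5309, -0.1973, 0.1257]
tool_rot: [-0.679, 0.734, 0.001, -0.0]
ft_force: [-0.4, 1.1, -0.3]
grip_width: 0.0868
```

Run:
```python
from h import *; from rig import *
o=get_obs(); goto(o,(.5349,-.1993),.0165,-94.4)
p,d,i=snap('wrist','w14')
c=cv2.resize(p[80:300,200:440,::-1],None,fx=2.7,fy=2.7,interpolation=cv2.INTER_CUBIC); cv2.imwrite('pics/w14c.png',c)
```

```text
shift [ 0.07  -0.175  4.37 ] turn [ 0.12  0.06 -0.11] yaw now -94.51 pos [ 0.5309 -0.1973  0.1257] t 19.55 F [-0.4  1.1 -0.3] g 0.0868
```

View pics/w14c.png

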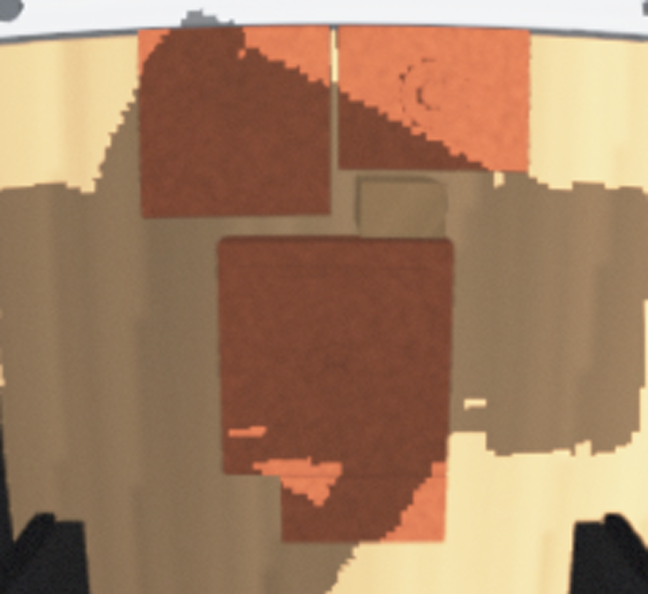

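>>> carry_out --pt "-1 0.07 -0.17 0.5 0 0 0" --pt "-1 0.07 -0.17 1.3 0 0 0" --pt "-1 0.07 -0.17 2.2 0 0 0" --pt "-1 0.07 -0.17 3.0 0 0 0" --pt "-1 0.07 -0.17 3.7 0 0 0" --pt "-1 0.07 -0.17 4.2 0 0 0" --pt "-1 0.07 -0.17 4.38 0 0 0" --pt "-1 0.07 -0.17 4.38 0 0 0"

```text
time: 20.4
position: [0.5355, -0.1997, 0.0163]
tool_rot: [-0.679, 0.734, 0.001, -0.0]
ft_force: [-0.3, -0.4, 0.4]
grip_width: 0.0868
```

>>> carry_out --pt "0 0 0 0 0 0 0" --pt "1 0 0 0 0 0 0" --pt "1 0 0 0 0 0 0" --pt "1 0 0 0 0 0 0" --pt "1 0 0 0 0 0 0" --pt "1 0 0 0 0 0 0" --force 35

```text
time: 21.0
position: [0.5361, -0.2, 0.0178]
tool_rot: [-0.679, 0.734, -0.0, 0.0]
ft_force: [-0.2, 0.4, 5.0]
grip_width: 0.0613
```

Run:
```python
from h import *; from rig import *
o=get_obs(); goto(o,(.5349,-.1993),.0165,-94.4)
p,d,i=snap('wrist','w15')
c=cv2.resize(p[60:270,200:440,::-1],None,fx=2.8,fy=2.8,interpolation=cv2.INTER_CUBIC); cv2.imwrite('pics/w15c.png',c)
```

```text
shift [-0.023  0.05   0.053] turn [-0.05 -0.02 -0.12] yaw now -94.52 pos [ 0.5361 -0.2     0.0178] t 21.0 F [-0.2  0.4  5. ] g 0.0613
```

View pics/w15c.png

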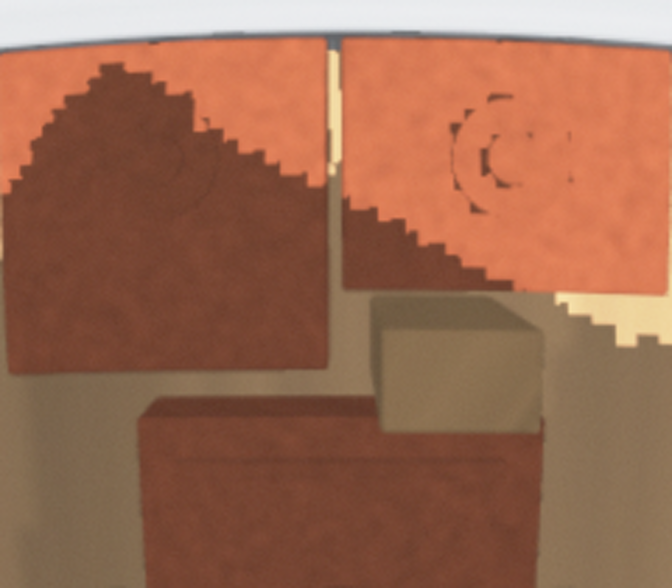

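>>> carry_out --pt "1 0 -0.03 -0.02 0 0 0" --pt "1 0 -0.06 -0.02 0 0 0" --pt "1 0 -0.09 -0.02 0 0 0" --pt "1 0 -0.12 -0.02 0 0 0" --pt "1 0 -0.14 -0.02 0 0 0" --pt "1 0 -0.16 -0.02 0 0 0" --pt "1 0 -0.16 -0.02 0 0 0"

```text
time: 21.75
position: [0.5382, -0.1997, 0.0178]
tool_rot: [-0.679, 0.734, 0.002, -0.001]
ft_force: [-4.0, -1.1, 6.3]
grip_width: 0.0622
```

Run:
```python
from h import *; from rig import *
o=get_obs(); goto(o,(.5349,-.1993),.0165,-94.4)
p,d,i=snap('wrist','w16')
c=cv2.resize(p[60:270,200:440,::-1],None,fx=2.8,fy=2.8,interpolation=cv2.INTER_CUBIC); cv2.imwrite('pics/w16c.png',c)
```

```text
shift [-0.007  0.132  0.053] turn [ 0.2   0.05 -0.09] yaw now -94.49 pos [ 0.5382 -0.1997  0.0178] t 21.75 F [-4.  -1.1  6.3] g 0.0622
```

View pics/w16c.png

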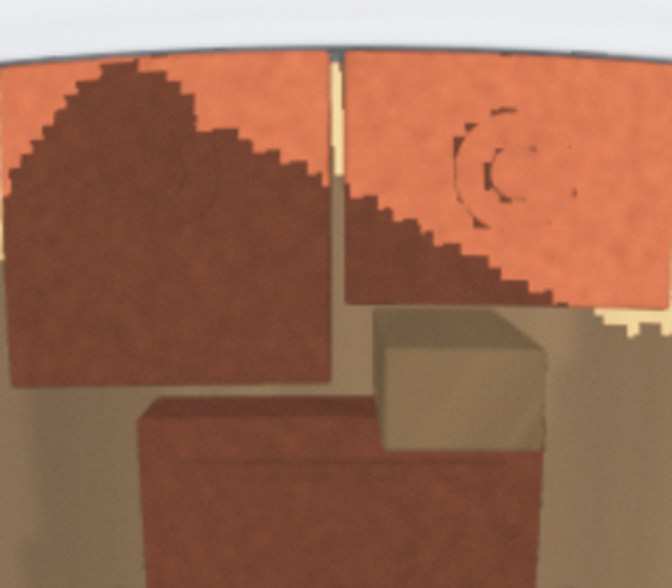

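>>> carry_out --pt "1 0 -0.02 -0.02 0 0 0" --pt "1 0 -0.04 -0.03 0 0 0" --pt "1 0 -0.06 -0.03 0 0 0" --pt "1 0 -0.08 -0.03 0 0 0" --pt "1 0 -0.08 -0.03 0 0 0"

```text
time: 22.3
position: [0.5417, -0.2002, 0.0181]
tool_rot: [-0.679, 0.734, 0.0, -0.0]
ft_force: [-0.9, 0.3, -2.2]
grip_width: 0.0616
```

Run:
```python
from h import *; from rig import *
o=get_obs(); goto(o,(.5349,-.1993),.0165,-94.4)
p,d,i=snap('wrist','w17')
c=cv2.resize(p[60:270,200:440,::-1],None,fx=2.8,fy=2.8,interpolation=cv2.INTER_CUBIC); cv2.imwrite('pics/w17c.png',c)
```

```text
shift [-0.015  0.275  0.063] turn [ 0.03  0.02 -0.11] yaw now -94.51 pos [ 0.5417 -0.2002  0.0181] t 22.3 F [-0.9  0.3 -2.2] g 0.0616
```

View pics/w17c.png

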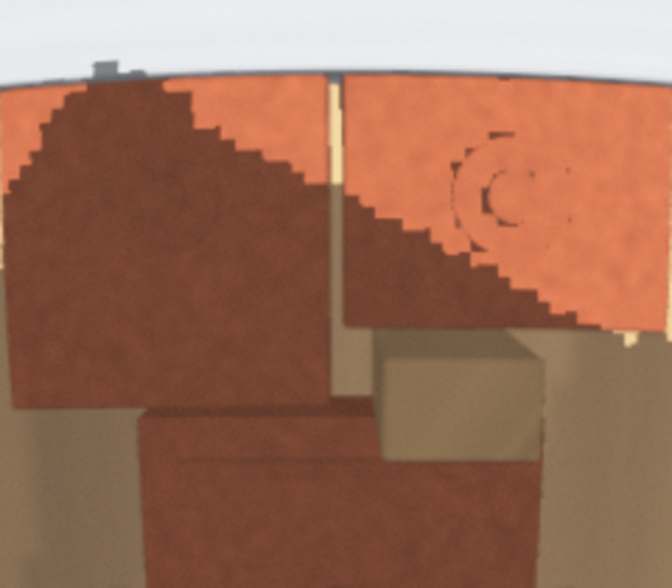

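>>> carry_out --pt "1 0 0 0.015 0 0 0" --pt "1 0 -0.02 0.015 0 0 0" --pt "1 0 -0.03 0.015 0 0 0" --pt "1 0 -0.03 0.015 0 0 0"

```text
time: 22.75
position: [0.5418, -0.2002, 0.0179]
tool_rot: [-0.679, 0.734, 0.001, -0.0]
ft_force: [-2.6, -0.1, -2.3]
grip_width: 0.0616
```

>>> carry_out --pt "1 0 -0.01 0.01 0 0 0" --pt "1 0 -0.02 0.02 0 0 0" --pt "1 0 -0.02 0.02 0 0 0" --pt "1 0 -0.02 0.02 0 0 0"

```text
time: 23.15
position: [0.5418, -0.2002, 0.0179]
tool_rot: [-0.679, 0.734, 0.001, -0.001]
ft_force: [-4.9, -0.7, 1.7]
grip_width: 0.0617
```

Run:
```python
from h import *; from rig import *
o=get_obs(); goto(o,(.5349,-.1993),.0165,-94.4); print(o['moment'])
p,d,i=snap('wrist','w18')
c=cv2.resize(p[60:270,200:440,::-1],None,fx=2.8,fy=2.8,interpolation=cv2.INTER_CUBIC); cv2.imwrite('pics/w18c.png',c)
```

```text
shift [-0.013  0.278  0.055] turn [ 0.14  0.03 -0.1 ] yaw now -94.5 pos [ 0.5418 -0.2002  0.0179] t 23.15 F [-4.9 -0.7  1.7] g 0.0617
[-0.25448653  1.05901403 -0.12169858]
```

View pics/w18c.png

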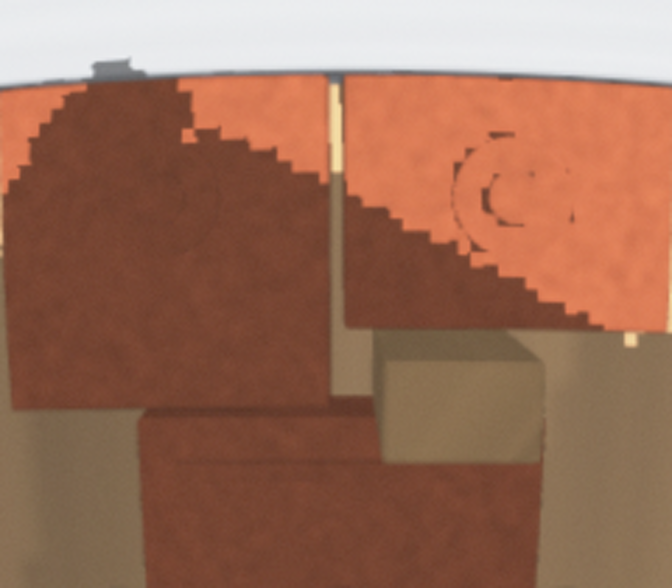

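>>> carry_out --pt "1 0 -0.02 0 0 0 0" --pt "1 0 -0.04 0 0 0 0" --pt "1 0 -0.05 0 0 0 0" --pt "1 0 -0.05 0 0 0 0"

```text
time: 23.6
position: [0.5418, -0.2002, 0.0178]
tool_rot: [-0.679, 0.734, 0.002, -0.001]
ft_force: [-7.0, -1.7, 3.7]
grip_width: 0.0613
```

>>> carry_out --pt "1 0 -0.03 0 0 0 0" --pt "1 0 -0.06 0 0 0 0" --pt "1 0 -0.07 0 0 0 0" --pt "1 0 -0.07 0 0 0 0" --pt "1 0 -0.07 0 0 0 0"

```text
time: 24.1
position: [0.5418, -0.2001, 0.0178]
tool_rot: [-0.679, 0.734, 0.004, -0.002]
ft_force: [-11.0, -3.4, 6.4]
grip_width: 0.0614
```

Run:
```python
from h import *; from rig import *
o=get_obs(); goto(o,(.5349,-.1993),.0165,-94.4); print(o['moment'])
p,d,i=snap('wrist','w19')
c=cv2.resize(p[150:250,230:430,::-1],None,fx=3.8,fy=3.8,interpolation=cv2.INTER_CUBIC); cv2.imwrite('pics/w19c.png',c)
p,d,i=snap('side','s3')
c=cv2.resize(p[170:250,260:400,::-1],None,fx=5,fy=5,interpolation=cv2.INTER_CUBIC); cv2.imwrite('pics/s3c.png',c)
```

```text
shift [-0.011  0.278  0.055] turn [ 0.49  0.09 -0.08] yaw now -94.48 pos [ 0.5418 -0.2001  0.0178] t 24.1 F [-11.   -3.4   6.4] g 0.0614
[-0.70415274  2.06574478 -0.24469063]
```

View pics/w19c.png

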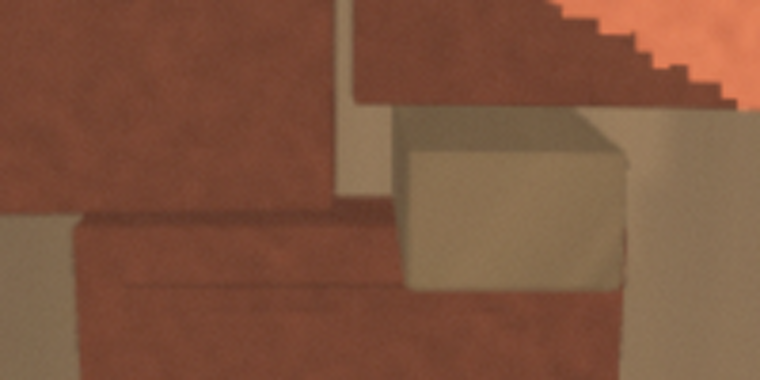

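View pics/s3c.png

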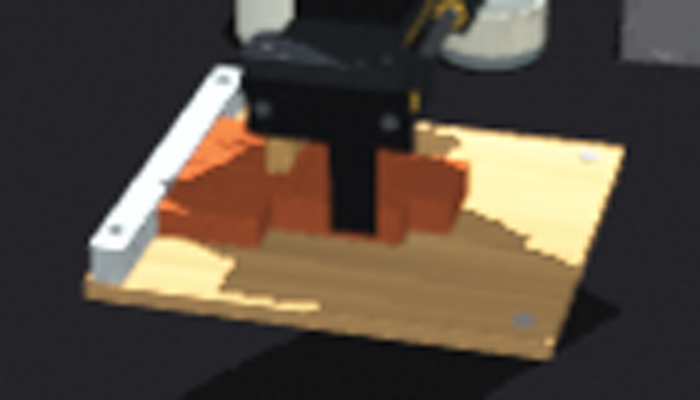

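Run:
```python
from h import *
p,d,i=load('w19.npz'); n=[np.nan]*2
f=lambda c: px(c,(230,150),3.8)
c=cv2.resize(p[70:260,190:450,::-1],None,fx=3,fy=3,interpolation=cv2.INTER_CUBIC); cv2.imwrite('pics/w19e.png',c)
```

```text
(no output)
```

View pics/w19e.png

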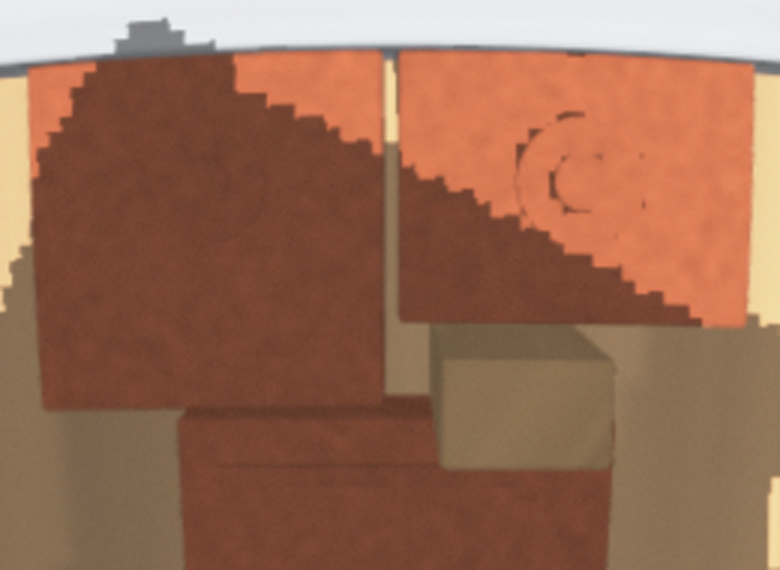

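Run:
```python
from h import *
p,d,i=load('w19.npz')
f=lambda c: px(c,(190,70),3)
row,Rm=fitrow(i,f([[29,68],[383,51],[383,406],[43,409],[400,51],[754,67],[745,325],[400,322]]))
g=lambda c,z: ((plane(i,f(c),z,True)[:,:2]-row)@Rm*1000).round(2).tolist()
print('tile top edge',g([[181,419],[425,418]],.028),'bottom',g([[400,396],[425,396]],.010)); 
print('spacer top front/back',g([[441,468],[612,468]],.056),g([[435,358],[612,360]],.056),'bottom back',g([[440,325],[570,326]],.010))
```

```text
yaw -4.37 row [ 0.5854 -0.2019] resid 0.41
tile top edge [[-1.2, 29.91], [-1.23, -4.7]] bottom [[-1.68, -1.26], [-1.68, -5.16]]
spacer top front/back [[-0.99, -5.84], [-0.97, -25.98]] [[11.92, -5.05], [11.86, -25.4]] bottom back [[9.52, -7.43], [9.54, -27.67]]
```

>>> carry_out --pt "1 0 0 0 0 0 0" --pt "1 0 0 0 0 0 0" --pt "1 0 0 0 0 0 0" --pt "1 0 0 0 0 0 0" --pt "1 0 0 0 0 0 0"

```text
time: 24.7
position: [0.5418, -0.2001, 0.0178]
tool_rot: [-0.679, 0.734, 0.004, -0.002]
ft_force: [-10.7, -2.1, 5.9]
grip_width: 0.0616
```

Steady at about 10.5 N along the push. Handing in.

Run:
```python
from rig import *
print(hand_in())
o=get_obs(); print(o['time'],o['ft_force'],o['position'])
```

```text
the job is handed in; nothing more can be done
None
the job is handed in; nothing more can be done
```

The tile is pushed up against the spacer and the job was handed in at about 24.7 s, with the gripper still holding and pressing. I laid the tile square and centred on the joint, stood the wooden spacer in front of the shorter piece, then regripped the tile and pushed it up.

**Final check:**
- **Fit:** in the last wrist picture the tile edge is parallel to the longer piece and about 1.2 mm short of it. That matches the spacer being 1 mm thicker than the step, so the two do not quite touch.
- **Spacer:** it stands upright and touches both the tile and the shorter piece, reaching from -1.0 mm to 11.9 mm measured from the longer piece's front edge.
- **Push:** steady at about 10.5 N, with about 6 N pressing down as well.

**Checks that disagreed:**
- **Wrong direction:** my first approach move over the board went the wrong way along the push direction, in free air, and I corrected it.
- **Gap before the push:** I estimated about 7.2 mm after nudging the tile back from 6.2 mm. Later views from another angle put it at 6.2 to 6.6 mm.
- **Top camera:** it was off from the wrist camera by about 4 mm at the board, so I used the wrist camera for the placing.

I saw no bystander or look-alike touched or moved, but I took no final picture of the whole desk to confirm it.

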